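# Sort columns, vials and jar into their trays beside the instrument

## Robot

A 6-joint arm with a two-finger parallel gripper is mounted at the origin on the work surface. World frame = base frame: x ahead of the robot, y to its left, z up, the work surface at z = 0. Lengths are in m, angles in rad, forces in N, time in s.
With the tool pointing down it reaches from about 0.425 to 0.95 m from the base axis. Payload 3.5 kg.
Tool frame: the origin (TCP) lies on the mounting face of the last link; the fingertips stand 173 mm ahead of it and the grasp point (between the pads) lies 155 mm ahead of it; z points along the fingers, x is the direction in which the jaws open and shut, and the axes are right-handed (so a half turn about z gives the same grasp; the last joint's range is limited). The gripper opens to 85 mm and grips with 20 to 120 N. Pads are 22 mm wide; open, the fingers measure 114 mm over their backs; the gripper's body (76 mm by 85 mm) begins 54 mm behind the grasp point. The pads swing forward as they close: fully open they stand 13 mm farther back than shut.
Start: joints at [0.954, 0.286, 1.577, -0, 1.279, -0.15], TCP at [0.304, 0.603, 0.405] pointing down, gripper open.
Joint ranges: [-2.77, 2.77], [-0.9, 2.22], [0.21, 2.48], [-1.53, 4.67], [0.24, 2.81], [-2.84, 2.84]. Speed limits (rad/s): [2.79, 2.79, 3.14, 3.14, 3.14, 3.14].

## Interface

Orientations are given as a unit quaternion [x, y, z, w].
In Python, from plant import get_state, read_camera, sign_off gives the robot as it stands.
- The arm moves only by the shell command python3 -m jog 'ROWS' [FORCE]. ROWS is JSON, a list of rows, each an object of numbers: "grip": the closure, from 0 (fully open) to 1 (shut); "x", "y", "z": the shift along the tool's x, y, z in mm; "rx", "ry", "rz": the turn, a rotation vector about the tool's x, y, z in degrees. A call has 1 to 8 rows; each row shifts and turns the commanded pose from where the row before left it, along the tool's axes as they then stand; what a row does not reach is not made up. A row lasts 1/12 s, in which the tool goes at most 41.7 mm and 7.16 degrees, less where a joint would pass 70% of its speed; a pose out of reach is approached as far as the arm can. A call with a gripper value outside its range is refused whole. The fingers move at their own pace and stop on an object; FORCE is the grip in N (left out, the last holds). Time passes only in rows, so rows that do not move let the fingers close. It gives the time, the measured TCP pose, the force and the opening at its end, in the units of the state.
- get_state(): the state, without advancing time (a new reading comes with each control period).
- read_camera(name): name is "scene" or "top"; returns a dict with "frame" (400x640x3 uint8, red, green, blue), "intrinsics" (3x3 intrinsics, pixels), "R" (3x3) and "t" (3): a world point X has camera coordinates R X + t. Camera axes: x right, y down, z forward; pixel columns grow to the right and rows downward; lengths in m; the calibration is good to about 2 mm. A picture is of the moment at which its call begins. There is no depth.
- sign_off(): hands the job in, once; it reports no verdict.
The state is a dict: "time": time; "qpos": joint angles; "dq": joint speeds; "joint_efforts": joint torques, N m; "eef_pos": TCP position; "tcp_rot": TCP orientation; "contact_force": force on the tool from outside, world axes, zero at the start; "wrist_torque": the same for the moment, N m; "opening": opening from 0.0 (shut) to 1.0 (fully open).
Only numpy, scipy, OpenCV 4.12 (cv2) and the standard library are available. Lean on these libraries where they do the work, as an engineer would, in place of code of your own. Each camera call takes 0.05 s, during which the arm holds its last target.

## Task

Tidy the bench after the run: stand the two sample vials upright in the vial tray, one in each square bay, lay the two steel columns in the low column tray, one lengthwise in each long bay, and stand the reagent jar in the middle of the round dish. Set each one down without dropping it, and leave the empty beaker standing where it is.

Things in the scene. Friction and masses are not known exactly. Their poses are not given: they have to be found in the camera images.
- vial_a: an amber glass sample vial with a white screw cap, standing upright: body 27 mm in diameter up to 40 mm, then a shoulder; cap 23 mm in diameter from 44 to 58 mm (the top). Origin at the centre of its underside, z axis up. Loose, about 0.04 kg.
- vial_b: second vial, the same: an amber glass sample vial with a white screw cap, standing upright: body 27 mm in diameter up to 40 mm, then a shoulder; cap 23 mm in diameter from 44 to 58 mm (the top). Origin at the centre of its underside, z axis up. Loose, about 0.04 kg.
- column_a: steel chromatography column lying on the bench: tube 16 mm in diameter (60 mm of it bare, in the middle) between two hexagonal end nuts, 24 mm across flats, 20 mm long; 100 mm over the nuts, plus a white plug 1.5 mm proud of each end. Origin at its middle, on the axis, 12 mm above what it lies on; x along the tube, ends alike; may be turned about x. Loose, about 0.16 kg.
- column_b: second steel chromatography column lying on the bench: tube 16 mm in diameter (60 mm of it bare, in the middle) between two hexagonal end nuts, 24 mm across flats, 20 mm long; 100 mm over the nuts, plus a white plug 1.5 mm proud of each end. Origin at its middle, on the axis, 12 mm above what it lies on; x along the tube, ends alike; may be turned about x. Loose, about 0.16 kg.
- jar: a squat amber glass reagent jar with a wide white cap, standing upright: body 50 mm in diameter up to 36 mm, cap 49 mm in diameter from 39 to 55 mm (the top). Origin at the centre of its underside, z axis up. Loose, about 0.14 kg.
- vial_tray: the vial tray: a metal tray fixed to the bench, 58 mm along its x axis, 112 mm along its y axis, 20 mm high, walls and floor 4 mm thick, open at the top, split by a 4 mm wall into two nearly square bays (50 mm along x, 50 mm along y inside) centred at y = +27 and -27 mm. Origin at the centre of its underside, z up; the inner floor is at z = 4 mm.
- column_tray: the column tray: a low metal tray fixed to the bench, 124 mm along its x axis, 112 mm along its y axis, 12 mm high, walls and floor 4 mm thick, open at the top, split by a 4 mm wall along x into two long bays (116 mm along x, 50 mm along y inside) centred at y = +27 and -27 mm. Origin at the centre of its underside, z up; the inner floor is at z = 4 mm.
- dish: the jar dish: a round metal saucer fixed to the bench, 86 mm in outer diameter at its rim, 12 mm high, inside 74 mm wide at its floor, walls and floor 4 mm thick. Origin at the centre of its underside, z up; the inner floor is at z = 4 mm.
- beaker: an empty clear glass beaker, open at the top, 42 mm in diameter at the rim, 58 mm high, standing upright; not to be moved. Origin at the centre of its underside, z up. Loose, 0.05 kg. (Unlisted among the things: three small parts up to 26 mm wide, 22 mm high.)
Mind the look-alikes: they are no part of the job. What is shaped like the column_tray but red is not meant.

How it is judged:
At the end, for the whole second after the job is handed in: One vial upright (0.12 rad) on the floor of each square bay (within 14 mm of its middle), one column lying along each long bay (12 mm lengthwise, 15 mm crosswise, 0.3 rad), jar upright in the dish within 16 mm of its middle, beaker upright and moved under 25 mm; all five at rest (x of vial_a in the frame of vial_tray between -0.014 and 0.014 m and z of vial_a in the frame of vial_tray between 0 and 0.008 m and angle between each of vial_a, vial_b, jar's own z axis and vertical below 0.12 rad and x of vial_b in the frame of vial_tray between -0.014 and 0.014 m and z of vial_b in the frame of vial_tray between 0 and 0.008 m and ((y of vial_a in the frame of vial_tray between 0.013 and 0.041 m and y of vial_b in the frame of vial_tray between -0.041 and -0.013 m) or (y of vial_a in the frame of vial_tray between -0.041 and -0.013 m and y of vial_b in the frame of vial_tray between 0.013 and 0.041 m)) and x of column_a in the frame of column_tray between -0.012 and 0.012 m and z of column_a in the frame of column_tray between 0.012 and 0.02 m and angle between the x axis of each of column_a, column_b and the x axis of column_tray, either way round below 0.3 rad and x of column_b in the frame of column_tray between -0.012 and 0.012 m and z of column_b in the frame of column_tray between 0.012 and 0.02 m and ((y of column_a in the frame of column_tray between 0.012 and 0.042 m and y of column_b in the frame of column_tray between -0.042 and -0.012 m) or (y of column_a in the frame of column_tray between -0.042 and -0.012 m and y of column_b in the frame of column_tray between 0.012 and 0.042 m)) and horizontal distance between jar and dish below 0.016 m and z of jar in the frame of dish between 0 and 0.008 m and distance of beaker from where it was at the start of the episode below 0.025 m and angle between beaker's own z axis and vertical below 0.15 rad and linear speed of each of vial_a, vial_b, column_a, column_b, jar below 0.02 m/s and angular speed of each of vial_a, vial_b, column_a, column_b, jar below 0.3 rad/s); the robot touches nothing.
It fails at once if a vial is dropped (faster than 0.7 m/s while no finger touches it: a free fall of about 25 mm) ((linear speed of vial_a above 0.7 m/s and contact force between vial_a and the fingers below 0.01 N) or (linear speed of vial_b above 0.7 m/s and contact force between vial_b and the fingers below 0.01 N)).
It fails at once if a column is dropped (faster than 0.7 m/s while no finger touches it: a free fall of about 25 mm) ((linear speed of column_a above 0.7 m/s and contact force between column_a and the fingers below 0.01 N) or (linear speed of column_b above 0.7 m/s and contact force between column_b and the fingers below 0.01 N)).
It fails at once if the jar is dropped (faster than 0.7 m/s while no finger touches it: a free fall of about 25 mm) ((linear speed of jar above 0.7 m/s and contact force between jar and the fingers below 0.01 N)).
It fails at once if the beaker is pushed more than 25 mm or tipped over (distance of beaker from where it was at the start of the episode above 0.025 m or angle between beaker's own z axis and vertical above 0.6 rad).
It also fails if it takes over 128 s, if anything falls off the work surface, if the arm or the gripper's body presses on something with over 40 N, if the wrist force passes 120 N, or if a joint passes its speed limit or range.

## Working session

There is one attempt and no reset: what is moved stays moved. The work goes in short steps, Python scripts to look and compute and a shell command to move; the robot and the scene stay as the last step left them, time stands still between calls to the robot, and variables do not carry over. Pictures are saved under pics/ and viewed, and the job is handed in when it is done.

```bash
ls; mkdir -p pics
python3 - <<'E'
from plant import get_state, read_camera
import cv2,numpy as np
s=get_state();print(s)
for n in("scene","top"):
    c=read_camera(n);np.savez(f"pics/{n}0.npz",**c);cv2.imwrite(f"pics/{n}0.png",c["frame"][:,:,::-1])
    print(n,c["intrinsics"],c["R"],c["t"])
E
```

```text
pics
{'time': 0.0, 'qpos': array([ 9.53969872e-01,  2.87204472e-01,  1.57816728e+00,  9.43550913e-06,
        1.27857488e+00, -1.50004567e-01]), 'dq': array([-1.75922176e-04, -8.57186716e-04,  2.16797964e-04,  8.96972116e-04,
       -2.13237738e-04,  9.79009414e-05]), 'joint_efforts': array([ 8.24761701e-04, -4.05975223e+01, -2.92625409e+01, -7.07664958e-05,
        5.75578961e-03,  4.06708395e-06]), 'eef_pos': array([0.30361749, 0.60258867, 0.40332607]), 'tcp_rot': array([ 8.51484271e-01,  5.24378824e-01, -1.08493795e-03,  4.56334777e-04]), 'contact_force': array([-0.09863532,  0.51676945,  0.43251319]), 'wrist_torque': array([ 0.06563235, -0.04440103, -0.00360807]), 'opening': 0.9995689490954286}
scene [[385.34691416   0.         320.63753807]
 [  0.         385.34691416 197.72521357]
 [  0.           0.           1.        ]] [[ 0.50582351  0.8624922   0.01580453]
 [ 0.58740556 -0.33096126 -0.73852512]
 [-0.63174146  0.38284703 -0.6740407 ]] [-0.24007518 -0.25061938  1.34837851]
top [[477.73974095   0.         321.15037229]
 [  0.         477.73974095 192.83007807]
 [  0.           0.           1.        ]] [[-0.05992801 -0.99818209 -0.00641511]
 [-0.97729988  0.05998018 -0.20319284]
 [ 0.20320823 -0.00590746 -0.97911772]] [0.03048014 0.46689225 1.14643903]
```

View pics/scene0.png

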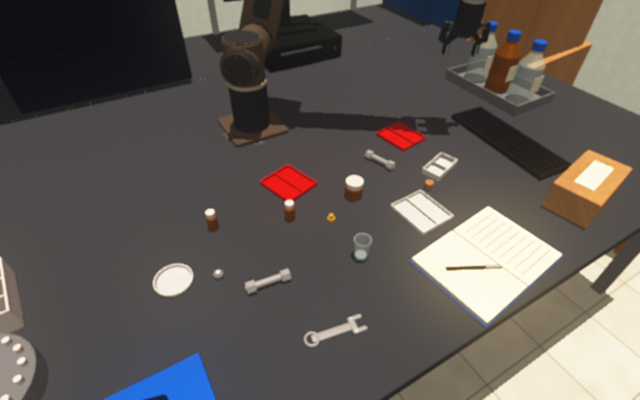

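View pics/top0.png

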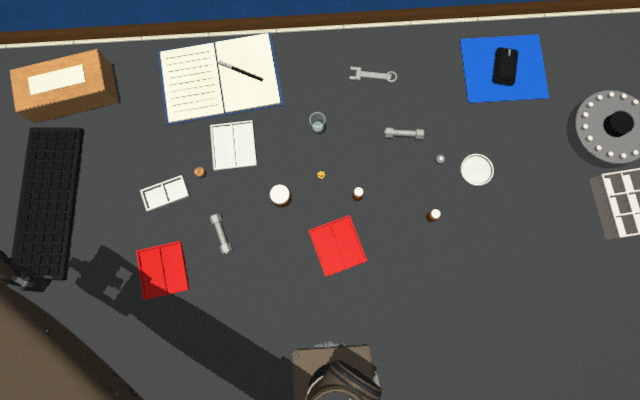

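The candidates, all in the top view:
- **Column tray:** white tray at (233,145). The red look-alikes at (162,270) and (338,245) are not meant.
- **Vial tray:** small white tray at (164,193).
- **Dish:** (477,169).
- **Vials:** (358,193) and (434,214).
- **Jar:** (280,195). The beaker is at (317,122).
- **Columns:** (404,133) and (221,233). The wrench at (373,75) is not a column.
- **Small parts:** (199,172), (321,175) and (440,158).

Next, close crops.

```bash
cat > h.py <<'E'
import cv2,numpy as np
from scipy.spatial.transform import Rotation as Ro
def load(n,k=0):
    return np.load(f"pics/{n}{k}.npz")
def p2w(c,u,v,z):
    d=c["R"].T@np.linalg.inv(c["intrinsics"])@np.array([u,v,1.]); o=-c["R"].T@c["t"]
    return o+d*(z-o[2])/d[2]
def w2p(c,X):
    q=c["intrinsics"]@(c["R"]@np.array(X)+c["t"]);return q[:2]/q[2]
def crop(c,u,v,w,h,s):
    u=int(u);v=int(v)
    im=c["frame"][v:v+h,u:u+w,::-1]
    im=cv2.resize(np.ascontiguousarray(im),None,fx=s,fy=s,interpolation=cv2.INTER_CUBIC)
    for i in range(0,w,10):
        cv2.line(im,(i*s,0),(i*s,6),(0,255,0),1)
        if i%20==0: cv2.putText(im,str(u+i),(i*s,16),0,.35,(0,255,0),1)
    for j in range(0,h,10):
        cv2.line(im,(0,j*s),(6,j*s),(0,255,0),1)
        if j%20==0: cv2.putText(im,str(v+j),(8,j*s+4),0,.35,(0,255,0),1)
    return im
E
python3 - <<'E'
from h import *
c=load("top")
cv2.imwrite("pics/cA.png",crop(c,130,110,160,110,5)); cv2.imwrite("pics/cC.png",crop(c,190,170,160,110,5))
cv2.imwrite("pics/cB.png",crop(c,345,110,160,120,5))
E
```

```text
(no output)
```

View pics/cA.png

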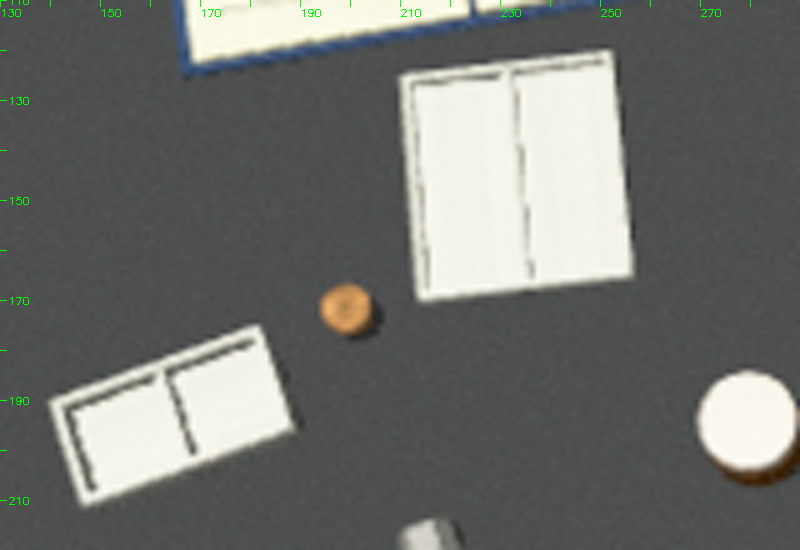

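View pics/cB.png

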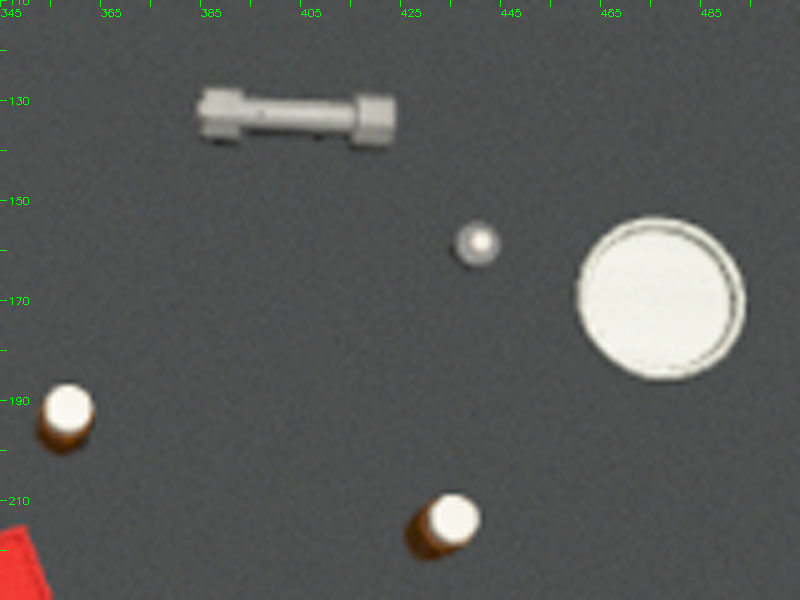

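View pics/cC.png

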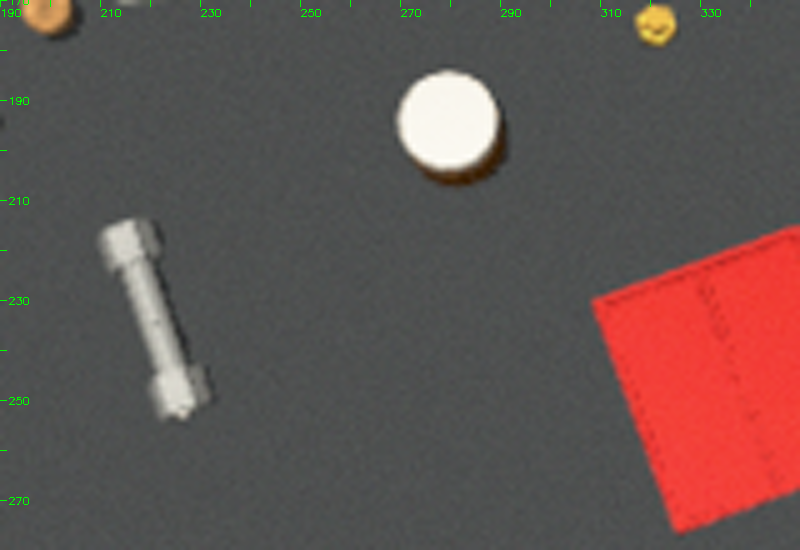

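```bash
cat > fit.py <<'E'
from h import *
from scipy.optimize import minimize
S=4
def box(hx,hy,z0,z1): return np.array([[a*hx,b*hy,z] for a in(-1,1) for b in(-1,1) for z in(z0,z1)])
def cyl(parts):
    t=np.linspace(0,2*np.pi,48,endpoint=False)
    return np.vstack([np.c_[r*np.cos(t),r*np.sin(t),0*t+z] for r,z in parts])
def hexcol():
    out=[]
    t=np.arange(6)*np.pi/3+np.pi/6
    R=12/np.cos(np.pi/6)/1000
    t2=np.linspace(0,2*np.pi,24)
    a=[np.c_[0*t+x,R*np.cos(t+np.pi/6*0),R*np.sin(t)+.012] for x in(-.05,-.03)]
    b=[np.c_[0*t+x,R*np.cos(t),R*np.sin(t)+.012] for x in(.03,.05)]
    m=[np.c_[0*t2+x,.008*np.cos(t2),.008*np.sin(t2)+.012] for x in(-.05,.05)]
    return [np.vstack(a),np.vstack(b),np.vstack(m)]
def sil(c,hulls,p,shape,off):
    im=np.zeros((shape[0]*S,shape[1]*S),np.uint8)
    cs,sn=np.cos(p[2]),np.sin(p[2])
    for H in hulls:
        X=np.c_[p[0]+cs*H[:,0]-sn*H[:,1],p[1]+sn*H[:,0]+cs*H[:,1],H[:,2]+(p[3] if len(p)>3 else 0)]
        q=(X@c["R"].T+c["t"])@c["intrinsics"].T;q=q[:,:2]/q[:,2:]
        q=(q-off+0.5)*S-0.5
        cv2.fillConvexPoly(im,cv2.convexHull(np.round(q*16).astype(np.int32)),255,shift=4)
    return cv2.resize(im,(shape[1],shape[0]),interpolation=cv2.INTER_AREA)/255.
def fit(cams,rois,hulls,p0,mfun,yaw=True):
    ms=[]
    for c,(u,v,w,h) in zip(cams,rois):
        m=mfun(c["frame"][v:v+h,u:u+w].astype(float)); ms.append(m)
    def cost(p):
        pp=[p[0]/100,p[1]/100,p[2]/10 if yaw else 0]
        return sum(((sil(c,hulls,pp,m.shape,np.array(r[:2]))-m)**2).sum() for c,r,m in zip(cams,rois,ms))
    n=3 if yaw else 2
    x0=np.array([p0[0]*100,p0[1]*100,p0[2]*10])[:n]
    best=None
    for sc in(1,.3,.1):
        sx=np.vstack([x0]+[x0+sc*np.eye(n)[i]*1.0 for i in range(n)])
        r=minimize(cost,x0,method="Nelder-Mead",options=dict(initial_simplex=sx,xatol=.003,fatol=.01));x0=r.x
    return [x0[0]/100,x0[1]/100]+([x0[2]/10] if yaw else []),r.fun,[m.sum() for m in ms]
def bright(bg,fg):
    return lambda f: np.clip((f.min(2)-bg)/(fg-bg),0,1)
def anyd(f): # differs from bench
    bg=np.median(f.reshape(-1,3),0)
    return (np.abs(f-bg).max(2)>28).astype(float)
E
python3 - <<'E'
from fit import *
T=load("top");Sc=load("scene")
print("cam",-T["R"].T@T["t"],-Sc["R"].T@Sc["t"])
br=bright(80,215)
g=lambda u,v,z:p2w(T,u,v,z)
def rois(p,r=22,rs=30):
    a=w2p(T,p);b=w2p(Sc,p)
    return (int(a[0]-r),int(a[1]-r),2*r,2*r),(int(b[0]-rs),int(b[1]-rs),2*rs,2*rs)
for nm,u,v,H,yaw,r,y0,mf in [("vtray",166,192,[box(.029,.056,0,.02)],1,30,0.35,br),("ctray",233,145,[box(.062,.056,0,.012)],1,32,0,br),
  ("dish",477,169,[cyl([(.041,0),(.043,.012)])],0,22,0,br),
  ("vial1",358,192,[cyl([(.0115,.058),(.0115,.044)])],0,10,0,br),("vial2",434,214,[cyl([(.0115,.058),(.0115,.044)])],0,10,0,br),
  ("jar",280,194,[cyl([(.0245,.055),(.0245,.039)])],0,18,0,br)]:
    z={"v":.02,"c":.012,"d":.012,"j":.05}[nm[0]]
    if nm.startswith("vial"): z=.055
    p=g(u,v,z); 
    R=rois([p[0],p[1],z],r,r)
    if nm=="ctray": R[1]
    for k in ("top","scene"):
        cs,rs=([T],[R[0]]) if k=="top" else ([Sc],[R[1]])
        print(nm,k,*fit(cs,rs,H,[p[0],p[1],y0],mf,bool(yaw)))
for nm,u,v,y0 in[("col1",404,133,1.5),("col2",221,233,.25)]:
    p=g(u,v,.012);R=rois(p,24,24)
    for k in ("top","scene"):
        cs,rs=([T],[R[0]]) if k=="top" else ([Sc],[R[1]])
        print(nm,k,*fit(cs,rs,hexcol(),[p[0],p[1],y0],anyd,True))
for nm,u,v,z in[("beak",317,125,.03),("p1",199,172,.01),("p2",321,175,.01),("p3",440,158,.01)]: print(nm,g(u,v,z))
E
```

```text
cam [0.2251545  0.00919299 1.21756347] [ 1.1204775  -0.39210505  0.72756757]
vtray top [np.float64(0.5012049154098313), np.float64(0.4079715908791811), np.float64(0.3020192577649461)] 112.6730964823596 [np.float64(913.8666666666667)]
vtray scene [np.float64(0.49588377119855326), np.float64(0.41231651498603916), np.float64(0.32296787380766395)] 150.5278095319464 [np.float64(388.10370370370373)]
ctray top [np.float64(0.6212788629031345), np.float64(0.22789098341522654), np.float64(0.06248855579928978)] 92.9756012170058 [np.float64(1994.0962962962963)]
ctray scene [np.float64(0.619981937960315), np.float64(0.23156911370868702), np.float64(0.061458141890651755)] 174.2154385065573 [np.float64(1436.8)]
dish top [np.float64(0.5141292346281433), np.float64(-0.4065457929475697)] 22.128523787147394 [np.float64(802.8296296296296)]
dish scene [np.float64(0.5146283589521508), np.float64(-0.4074696156815797)] 51.30566382350568 [np.float64(957.6888888888889)]
vial1 top [np.float64(0.4659446775057252), np.float64(-0.0902527734284761)] 4.035046729415562 [np.float64(68.29629629629629)]
vial1 scene [np
[... 669 characters left out ...]
.float64(-0.22586576619160703), np.float64(1.446859401908739)] 40.44395232602845 [np.float64(296.0)]
col1 scene [np.float64(0.6260126831664934), np.float64(-0.2255945854004829), np.float64(1.4629629715207382)] 54.09221068819685 [np.float64(456.0)]
col2 top [np.float64(0.38723425107784765), np.float64(0.2644026638390853), np.float64(0.3140101790703859)] 28.740238369857746 [np.float64(324.0)]
col2 scene [np.float64(0.3836402847137542), np.float64(0.2662392883326909), np.float64(0.31435661184291935)] 323.3839446366782 [np.float64(504.0)]
beak [0.65319055 0.00200446 0.03      ]
p1 [0.55071735 0.31674623 0.01      ]
p2 [ 0.52309103 -0.00054158  0.01      ]
p3 [ 0.54964356 -0.31411129  0.01      ]
```

All of these check out against the given sizes and the reach of 0.425–0.95 m. The two cameras agree to 2–5 mm. I'll write the delta helper and start with column 2 at (0.386, 0.265).

```bash
cat > d.py <<'E'
from h import *
import sys
from plant import get_state
def delta(x,y,z,phi=None,s=None):
    s=s or get_state()
    R=Ro.from_quat(s["tcp_rot"]).as_matrix()
    a=np.arctan2(R[1,0],R[0,0]); 
    dr=0
    if phi is not None:
        dr=-np.degrees((phi-a+np.pi/2)%np.pi-np.pi/2)   # rz about tool z
    # translate AFTER the turn, with vertical tool
    phi2=a-np.radians(dr)
    d=np.array([x,y,z])-s["eef_pos"]
    xa=np.array([np.cos(phi2),np.sin(phi2),0]);ya=np.array([np.sin(phi2),-np.cos(phi2),0])
    print("t%.2f pos %s yaw %.2f tilt %.2fdeg op %.3f F %s q6 %.2f"%(s["time"],np.round(s["eef_pos"],4),a,np.degrees(np.arccos(-R[2,2])),s["opening"],np.round(s["contact_force"],1),s["qpos"][5]))
    print("turn rz %.1f then x %.1f y %.1f z %.1f"%(dr,1000*d@xa,1000*d@ya,-1000*d[2]))
if __name__=="__main__":
    v=[float(k) for k in sys.argv[1:]]
    delta(*v)
E
python3 d.py .386 .265 .30 1.885
```

```text
t0.10 pos [0.3036 0.6026 0.4035] yaw 1.10 tilt 0.13deg op 1.002 F [-0.5 -0.2  0. ] q6 -0.15
turn rz -44.7 then x -346.5 y -26.0 z 103.5
```

```bash
python3 -m jog '[{"grip":0.47,"rz":-6.4},{"rz":-6.4,"grip":0.47},{"rz":-6.4,"grip":0.47},{"rz":-6.4,"grip":0.47},{"rz":-6.4,"grip":0.47},{"rz":-6.4,"grip":0.47},{"rz":-6.3,"grip":0.47}]' 30
python3 -m jog '[{"x":-20,"y":-1.5,"z":6},{"x":-22,"y":-1.5,"z":6.5},{"x":-22,"y":-1.5,"z":6.5},{"x":-22,"y":-1.5,"z":6.5},{"x":-22,"y":-1.5,"z":6.5},{"x":-22,"y":-1.5,"z":6.5},{"x":-22,"y":-1.5,"z":6.5},{"x":-22,"y":-1.5,"z":6.5}]'
python3 -m jog '[{"x":-22,"y":-1.5,"z":6.5},{"x":-22,"y":-1.5,"z":6.5},{"x":-22,"y":-1.5,"z":6.5},{"x":-22,"y":-2,"z":6.5},{"x":-22,"y":-2,"z":6.5},{"x":-22,"y":-2,"z":6.5},{"x":-22,"y":-2,"z":6.5},{"x":-19,"y":-2,"z":6.5}]'
python3 -m jog '[{"z":0},{"z":0}]'
python3 d.py .386 .265 .181 1.885
```

```text
t0.10 pos [0.3036 0.6026 0.4035] yaw 1.10 tilt 0.13deg op 1.002 F [-0.5 -0.2  0. ] q6 -0.15
turn rz -44.7 then x -346.5 y -26.0 z 222.5$[0]: bad value
$[0]: bad value
$[0]: bad value
$[0]: bad value
```

```bash
python3 -m jog '[{"grip":0.47,"x":0,"y":0,"z":0,"rx":0,"ry":0,"rz":-6.4}]' 30; python3 -m jog --help; python3 -m jog '[{"rz":-6.4,"grip":0.47}]' 30
```

```text
time: 0.18
eef_pos: [0.3036, 0.6026, 0.4037]
tcp_rot: [0.82, 0.572, -0.001, 0.0]
contact_force: [-0.6, 1.1, 0.4]
opening: 0.885invalid input: not JSON, or not a number
$[0]: bad value
```

```bash
python3 -m jog '[{"grip":0.47,"x":0,"y":0,"z":0,"rx":0,"ry":0,"rz":-6.4},{"grip":0.47,"x":0,"y":0,"z":0,"rx":0,"ry":0,"rz":-6.4},{"grip":0.47,"x":0,"y":0,"z":0,"rx":0,"ry":0,"rz":-6.4},{"grip":0.47,"x":0,"y":0,"z":0,"rx":0,"ry":0,"rz":-6.4},{"grip":0.47,"x":0,"y":0,"z":0,"rx":0,"ry":0,"rz":-6.4},{"grip":0.47,"x":0,"y":0,"z":0,"rx":0,"ry":0,"rz":-6.3}]' 30 | head -1
python3 -m jog '[{"grip":0.47,"x":-20,"y":-2,"z":5,"rx":0,"ry":0,"rz":0},{"grip":0.47,"x":-34,"y":-3,"z":10,"rx":0,"ry":0,"rz":0},{"grip":0.47,"x":-34,"y":-3,"z":10,"rx":0,"ry":0,"rz":0},{"grip":0.47,"x":-34,"y":-3,"z":10,"rx":0,"ry":0,"rz":0},{"grip":0.47,"x":-34,"y":-3,"z":10,"rx":0,"ry":0,"rz":0},{"grip":0.47,"x":-34,"y":-3,"z":10,"rx":0,"ry":0,"rz":0},{"grip":0.47,"x":-34,"y":-3,"z":10,"rx":0,"ry":0,"rz":0},{"grip":0.47,"x":-34,"y":-2,"z":10,"rx":0,"ry":0,"rz":0}]' | head -1
python3 -m jog '[{"grip":0.47,"x":-34,"y":-2,"z":10,"rx":0,"ry":0,"rz":0},{"grip":0.47,"x":-34,"y":-2,"z":10,"rx":0,"ry":0,"rz":0},{"grip":0.47,"x":-20,"y":-1,"z":8,"rx":0,"ry":0,"rz":0},{"grip":0.47,"x":0,"y":0,"z":0,"rx":0,"ry":0,"rz":0},{"grip":0.47,"x":0,"y":0,"z":0,"rx":0,"ry":0,"rz":0}]'
python3 d.py .386 .265 .181 1.885
```

```text
time: 0.68
time: 1.35
time: 1.77
eef_pos: [0.3847, 0.2645, 0.3011]
tcp_rot: [0.589, 0.808, -0.001, -0.001]
contact_force: [-0.4, 0.6, 1.1]
opening: 0.531
t1.77 pos [0.3847 0.2645 0.3011] yaw 1.88 tilt 0.09deg op 0.531 F [-0.4  0.6  1.1] q6 -1.50
turn rz -0.2 then x 0.0 y 1.4 z 120.1
```

```bash
python3 -m jog '[{"grip":0.47,"x":0,"y":1,"z":25,"rx":0,"ry":0,"rz":0},{"grip":0.47,"x":0,"y":0.5,"z":30,"rx":0,"ry":0,"rz":0},{"grip":0.47,"x":0,"y":0,"z":20,"rx":0,"ry":0,"rz":0},{"grip":0.47,"x":0,"y":0,"z":0,"rx":0,"ry":0,"rz":0}]' | head -2
cat > snap.py <<'E'
import sys
from h import *
from plant import read_camera
# k  then cam u v w h s ...
k=sys.argv[1];a=sys.argv[2:]
for i in range(0,len(a),6):
    n=a[i];u,v,w,h,s=map(int,a[i+1:i+6])
    c=read_camera(n);np.savez(f"pics/{n}{k}.npz",**c);cv2.imwrite(f"pics/{n}{k}.png",crop(c,u,v,w,h,s))
E
python3 snap.py 1 scene 330 110 130 90 6 top 170 190 110 90 6
```

```text
time: 2.1
eef_pos: [0.3841, 0.2661, 0.223]
```

View pics/scene1.png

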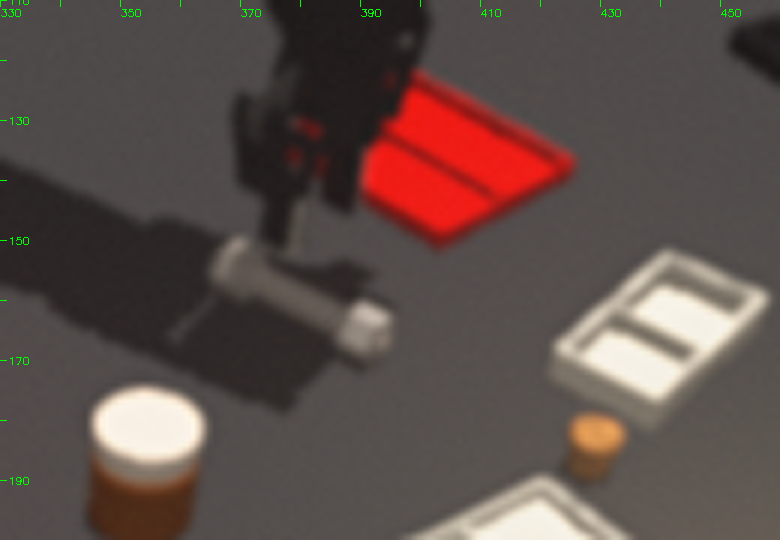

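View pics/top1.png

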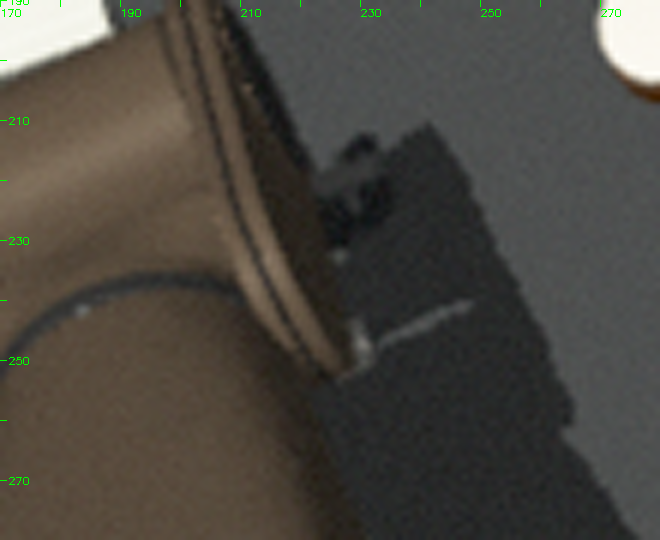

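The scene crop shows the column's ends at (367,155) and (391,164), with the fingers straddling its middle. I'll go down and grip.

```bash
python3 -m jog '[{"grip":0.47,"x":0,"y":1,"z":20,"rx":0,"ry":0,"rz":0},{"grip":0.47,"x":0,"y":0,"z":17,"rx":0,"ry":0,"rz":0},{"grip":0.47,"x":0,"y":0,"z":5,"rx":0,"ry":0,"rz":0},{"grip":0.47,"x":0,"y":0,"z":0,"rx":0,"ry":0,"rz":0},{"grip":0.9,"x":0,"y":0,"z":0,"rx":0,"ry":0,"rz":0},{"grip":1,"x":0,"y":0,"z":0,"rx":0,"ry":0,"rz":0},{"grip":1,"x":0,"y":0,"z":0,"rx":0,"ry":0,"rz":0},{"grip":1,"x":0,"y":0,"z":0,"rx":0,"ry":0,"rz":0}]' 50
python3 -m jog '[{"grip":1,"x":0,"y":0,"z":0,"rx":0,"ry":0,"rz":0},{"grip":1,"x":0,"y":0,"z":0,"rx":0,"ry":0,"rz":0},{"grip":1,"x":0,"y":0,"z":0,"rx":0,"ry":0,"rz":0}]' 50
python3 d.py .386 .265 .300 1.885
```

```text
time: 2.87
eef_pos: [0.3881, 0.2664, 0.1868]
tcp_rot: [0.588, 0.809, 0.001, 0.001]
contact_force: [-1.2, -0.9, 5.1]
opening: 0.146
time: 3.12
eef_pos: [0.3881, 0.2664, 0.1868]
tcp_rot: [0.588, 0.809, 0.001, 0.001]
contact_force: [-0.9, -1.2, 6.1]
opening: 0.146
t3.12 pos [0.3881 0.2664 0.1868] yaw 1.88 tilt 0.18deg op 0.146 F [-0.9 -1.2  6.1] q6 -1.50
turn rz -0.0 then x -0.7 y -2.4 z -113.2
```

The opening is 12 mm where I expected 16, and z is 6 mm high. The grip is above the tube's axis, so I'll open and check.

```bash
python3 -m jog '[{"grip":0.47,"x":0,"y":0,"z":0,"rx":0,"ry":0,"rz":0},{"grip":0.47,"x":0,"y":0,"z":0,"rx":0,"ry":0,"rz":0},{"grip":0.47,"x":0,"y":0,"z":0,"rx":0,"ry":0,"rz":0},{"grip":0.47,"x":0,"y":0,"z":0,"rx":0,"ry":0,"rz":0}]' 
python3 d.py .386 .265 .181 1.885
python3 snap.py 2 scene 330 110 130 90 6
```

```text
time: 3.45
eef_pos: [0.3871, 0.2661, 0.1848]
tcp_rot: [0.588, 0.809, 0.0, 0.0]
contact_force: [0.1, -0.2, -0.3]
opening: 0.526
t3.45 pos [0.3871 0.2661 0.1848] yaw 1.88 tilt 0.01deg op 0.526 F [ 0.1 -0.2 -0.3] q6 -1.50
turn rz -0.1 then x -0.7 y -1.4 z 3.8
```

View pics/scene2.png

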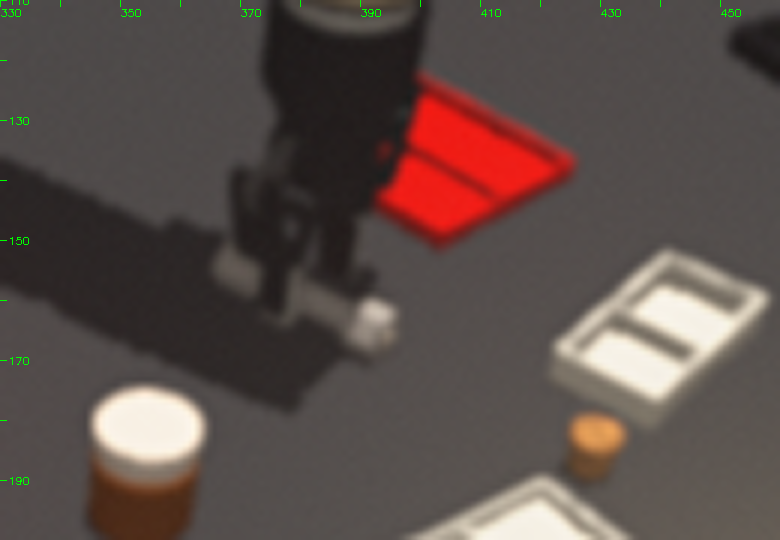

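Unloaded, z reads 0.1848, so the tips were at about 12 mm, level with the axis. Going down another 6 mm.

```bash
python3 -m jog '[{"grip":0.47,"x":0,"y":-1,"z":6,"rx":0,"ry":0,"rz":0},{"grip":0.47,"x":0,"y":0,"z":0,"rx":0,"ry":0,"rz":0},{"grip":0.47,"x":0,"y":0,"z":0,"rx":0,"ry":0,"rz":0}]' | head -3
python3 -m jog '[{"grip":1,"x":0,"y":0,"z":0,"rx":0,"ry":0,"rz":0},{"grip":1,"x":0,"y":0,"z":0,"rx":0,"ry":0,"rz":0},{"grip":1,"x":0,"y":0,"z":0,"rx":0,"ry":0,"rz":0},{"grip":1,"x":0,"y":0,"z":0,"rx":0,"ry":0,"rz":0},{"grip":1,"x":0,"y":0,"z":0,"rx":0,"ry":0,"rz":0},{"grip":1,"x":0,"y":0,"z":0,"rx":0,"ry":0,"rz":0}]' 50
python3 d.py .386 .265 .300 1.885
```

```text
time: 3.75
eef_pos: [0.3857, 0.2656, 0.178]
tcp_rot: [0.588, 0.809, -0.001, -0.0]
time: 4.25
eef_pos: [0.3862, 0.2659, 0.1789]
tcp_rot: [0.588, 0.809, 0.0, 0.0]
contact_force: [-0.6, 0.4, 1.4]
opening: 0.158
t4.25 pos [0.3862 0.2659 0.1789] yaw 1.88 tilt 0.02deg op 0.158 F [-0.6  0.4  1.4] q6 -1.50
turn rz -0.0 then x -0.7 y -0.5 z -121.1
```

```bash
python3 -m jog '[{"grip":1,"x":0,"y":0,"z":-8,"rx":0,"ry":0,"rz":0},{"grip":1,"x":0,"y":0,"z":-15,"rx":0,"ry":0,"rz":0},{"grip":1,"x":0,"y":0,"z":-20,"rx":0,"ry":0,"rz":0},{"grip":1,"x":0,"y":0,"z":0,"rx":0,"ry":0,"rz":0}]' 60
python3 snap.py 3 scene 330 110 130 90 6
```

```text
time: 4.58
eef_pos: [0.3874, 0.2663, 0.225]
tcp_rot: [0.588, 0.809, 0.003, 0.002]
contact_force: [0.6, 1.2, -1.2]
opening: 0.161
```

View pics/scene3.png

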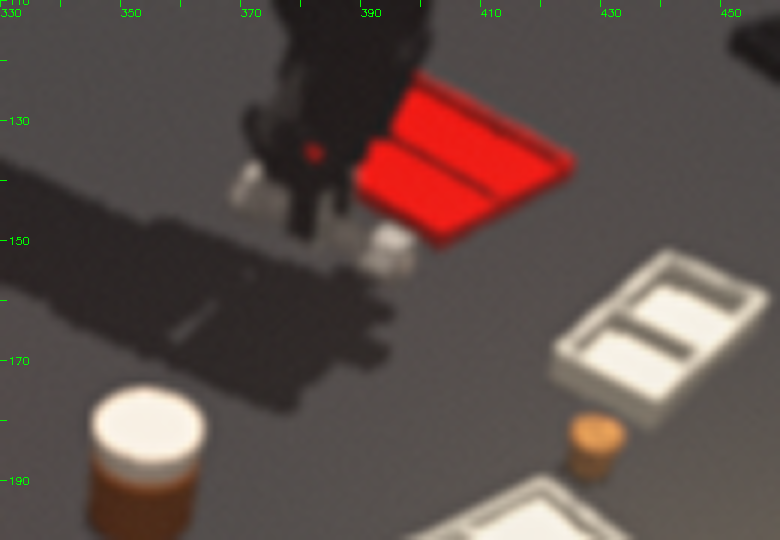

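Column 2 is held level at its middle. Moving to the + bay at (0.619, 0.2565).

```bash
python3 d.py .619 .2565 .270 1.633
```

```text
t4.63 pos [0.3869 0.2661 0.2236] yaw 1.88 tilt 0.28deg op 0.157 F [-0.3 -0.1 -1.5] q6 -1.50
turn rz 14.4 then x -24.0 y 231.1 z -46.4
```

```bash
python3 -m jog '[{"grip":1,"x":0,"y":0,"z":-15,"rx":0,"ry":0,"rz":3},{"grip":1,"x":0,"y":0,"z":-20,"rx":0,"ry":0,"rz":5},{"grip":1,"x":0,"y":0,"z":-11,"rx":0,"ry":0,"rz":6.4}]' 60 |head -2
python3 -m jog '[{"grip":1,"x":-2,"y":20,"z":0,"rx":0,"ry":0,"rz":0},{"grip":1,"x":-3,"y":30,"z":0,"rx":0,"ry":0,"rz":0},{"grip":1,"x":-4,"y":35,"z":0,"rx":0,"ry":0,"rz":0},{"grip":1,"x":-4,"y":35,"z":0,"rx":0,"ry":0,"rz":0},{"grip":1,"x":-4,"y":35,"z":0,"rx":0,"ry":0,"rz":0},{"grip":1,"x":-4,"y":35,"z":0,"rx":0,"ry":0,"rz":0},{"grip":1,"x":-2,"y":26,"z":0,"rx":0,"ry":0,"rz":0},{"grip":1,"x":-1,"y":15,"z":0,"rx":0,"ry":0,"rz":0}]' | head -2
python3 -m jog '[{"grip":1,"x":0,"y":0,"z":0,"rx":0,"ry":0,"rz":0},{"grip":1,"x":0,"y":0,"z":0,"rx":0,"ry":0,"rz":0},{"grip":1,"x":0,"y":0,"z":0,"rx":0,"ry":0,"rz":0}]'|head -3
python3 d.py .619 .2565 .183 1.633
```

```text
time: 4.88
eef_pos: [0.3859, 0.2657, 0.2679]
time: 5.55
eef_pos: [0.6206, 0.2552, 0.2657]
time: 5.8
eef_pos: [0.617, 0.2561, 0.2659]
tcp_rot: [0.685, 0.729, -0.002, -0.001]
t5.80 pos [0.617  0.2561 0.2659] yaw 1.63 tilt 0.21deg op 0.157 F [-0.3  0.3 -2. ] q6 -1.39
turn rz -0.0 then x 0.3 y 2.0 z 82.9
```

```bash
python3 -m jog '[{"grip":1,"x":0,"y":2,"z":20,"rx":0,"ry":0,"rz":0},{"grip":1,"x":0,"y":0,"z":22,"rx":0,"ry":0,"rz":0},{"grip":1,"x":0,"y":0,"z":10,"rx":0,"ry":0,"rz":0},{"grip":1,"x":0,"y":0,"z":0,"rx":0,"ry":0,"rz":0},{"grip":1,"x":0,"y":0,"z":0,"rx":0,"ry":0,"rz":0}]' |head -2
python3 d.py .619 .2565 .183 1.633
python3 snap.py 4 scene 360 140 130 95 6 top 180 90 110 90 6
```

```text
time: 6.22
eef_pos: [0.6191, 0.2564, 0.2149]
t6.22 pos [0.6191 0.2564 0.2149] yaw 1.63 tilt 0.14deg op 0.162 F [ 1.3  0.5 -1.2] q6 -1.39
turn rz 0.0 then x 0.1 y -0.1 z 31.9
```

View pics/scene4.png

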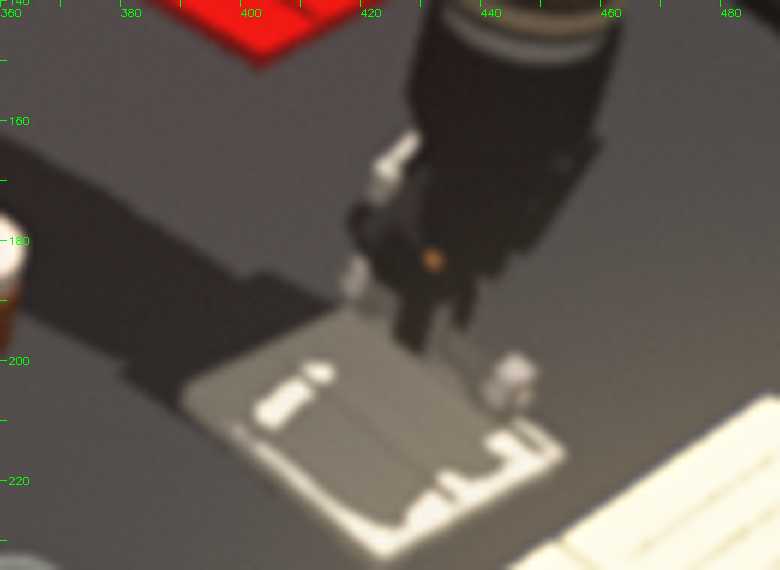

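View pics/top4.png

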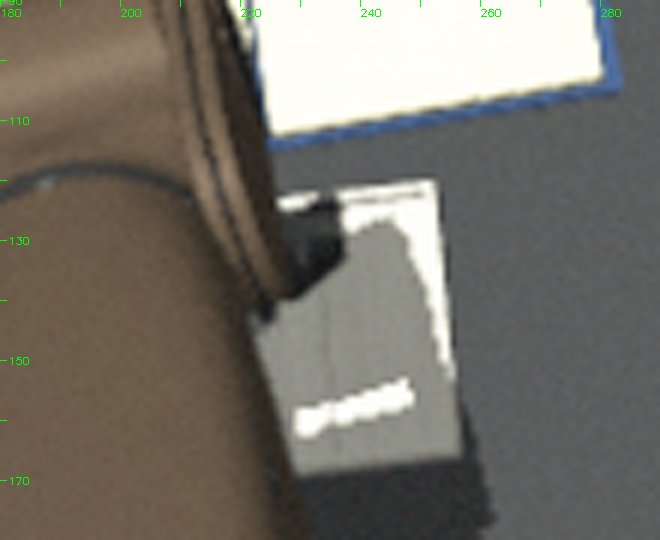

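Run:
```python
from h import *
c=load("scene",4)
yaw=.062;z=.048
for s in(-.04,0,.04): print(s,w2p(c,[.619+s*np.cos(yaw),.2565+s*np.sin(yaw),z]))
for s in(-.062,.062):
  for y in (-.056,0,.056): print("tray",s,y,w2p(c,[.6206+s*np.cos(yaw)-y*np.sin(yaw),.2297+s*np.sin(yaw)+y*np.cos(yaw),.012]))
```

```text
-0.04 [420.95612962 186.69330038]
0 [431.74644463 194.95477234]
0.04 [443.06114457 203.61773318]
tray -0.062 -0.056 [390.74877116 203.04528598]
tray -0.062 0 [405.87837438 195.55861679]
tray -0.062 0.056 [420.35750124 188.39382658]
tray 0.062 -0.056 [423.52175933 231.18444258]
tray 0.062 0 [439.01718219 222.46885419]
tray 0.062 0.056 [453.79735869 214.15556478]
```

Near nut seen at (444,203) against (443,204) predicted, and the tray corners match within 1 px. Lowering.

```bash
python3 -m jog '[{"grip":1,"x":0,"y":0,"z":12,"rx":0,"ry":0,"rz":0},{"grip":1,"x":0,"y":0,"z":12,"rx":0,"ry":0,"rz":0},{"grip":1,"x":0,"y":0,"z":4,"rx":0,"ry":0,"rz":0},{"grip":1,"x":0,"y":0,"z":2,"rx":0,"ry":0,"rz":0},{"grip":1,"x":0,"y":0,"z":0,"rx":0,"ry":0,"rz":0},{"grip":1,"x":0,"y":0,"z":0,"rx":0,"ry":0,"rz":0}]'
python3 d.py .619 .2565 .183 1.633
```

```text
time: 6.82
eef_pos: [0.6202, 0.2563, 0.1855]
tcp_rot: [0.685, 0.729, -0.0, -0.0]
contact_force: [0.6, -0.3, -1.5]
opening: 0.155
t6.82 pos [0.6202 0.2563 0.1855] yaw 1.63 tilt 0.02deg op 0.155 F [ 0.6 -0.3 -1.5] q6 -1.39
turn rz -0.0 then x 0.3 y -1.2 z 2.5
```

```bash
python3 -m jog '[{"grip":1,"x":0,"y":-1,"z":1.5,"rx":0,"ry":0,"rz":0},{"grip":1,"x":0,"y":0,"z":1,"rx":0,"ry":0,"rz":0},{"grip":1,"x":0,"y":0,"z":0,"rx":0,"ry":0,"rz":0},{"grip":1,"x":0,"y":0,"z":0,"rx":0,"ry":0,"rz":0}]'
```

```text
time: 7.15
eef_pos: [0.6192, 0.2562, 0.1834]
tcp_rot: [0.685, 0.729, 0.0, 0.0]
contact_force: [0.5, 0.6, -1.0]
opening: 0.154
```

```bash
python3 -m jog '[{"grip":1,"x":0,"y":0,"z":1,"rx":0,"ry":0,"rz":0},{"grip":1,"x":0,"y":0,"z":0,"rx":0,"ry":0,"rz":0},{"grip":1,"x":0,"y":0,"z":0,"rx":0,"ry":0,"rz":0}]'
python3 -m jog '[{"grip":0.76,"x":0,"y":0,"z":0,"rx":0,"ry":0,"rz":0},{"grip":0.76,"x":0,"y":0,"z":0,"rx":0,"ry":0,"rz":0},{"grip":0.76,"x":0,"y":0,"z":0,"rx":0,"ry":0,"rz":0},{"grip":0.76,"x":0,"y":0,"z":0,"rx":0,"ry":0,"rz":0},{"grip":0.76,"x":0,"y":0,"z":-4,"rx":0,"ry":0,"rz":0},{"grip":0.76,"x":0,"y":0,"z":-10,"rx":0,"ry":0,"rz":0},{"grip":0.76,"x":0,"y":0,"z":-15,"rx":0,"ry":0,"rz":0},{"grip":0.5,"x":0,"y":0,"z":0,"rx":0,"ry":0,"rz":0}]'
python3 -m jog '[{"grip":0.3,"x":0,"y":0,"z":-25,"rx":0,"ry":0,"rz":0},{"grip":0.05,"x":0,"y":0,"z":-35,"rx":0,"ry":0,"rz":0},{"grip":0.05,"x":0,"y":0,"z":-20,"rx":0,"ry":0,"rz":0},{"grip":0.05,"x":0,"y":0,"z":0,"rx":0,"ry":0,"rz":0}]' |head -2
python3 d.py .4705 .1085 .285 1.633
python3 snap.py 5 scene 360 140 130 95 6
```

```text
time: 7.4
eef_pos: [0.6194, 0.2563, 0.183]
tcp_rot: [0.685, 0.729, 0.0, 0.0]
contact_force: [-1.7, 0.3, 2.3]
opening: 0.157
time: 8.07
eef_pos: [0.6207, 0.2566, 0.216]
tcp_rot: [0.685, 0.729, 0.003, 0.002]
contact_force: [0.9, 0.6, 0.6]
opening: 0.364
time: 8.4
eef_pos: [0.6211, 0.2568, 0.2994]
t8.40 pos [0.6211 0.2568 0.2994] yaw 1.63 tilt 0.76deg op 0.929 F [1.7 0.4 2. ] q6 -1.39
turn rz -0.0 then x -138.6 y -159.5 z 14.4
```

View pics/scene5.png

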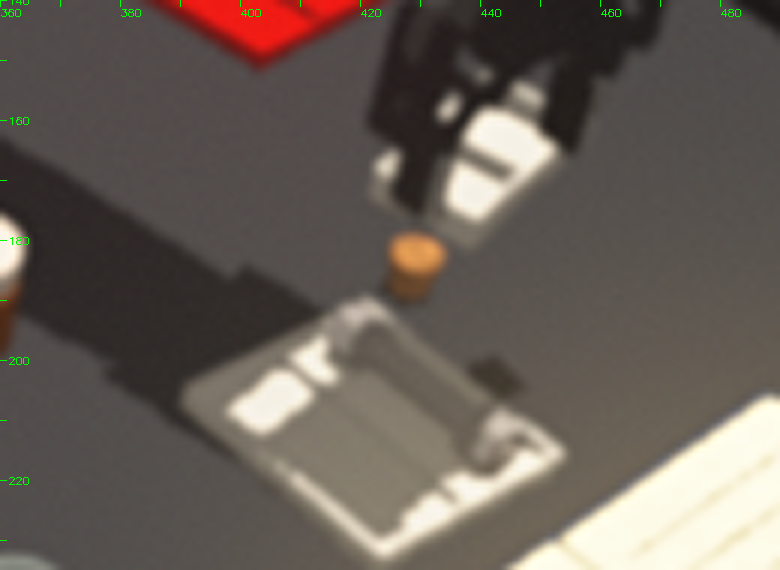

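Column 2 is seated in the + bay, its nuts at (418,195) and (441,214). Next the jar, turning the wrist first.

```bash
python3 -m jog '[{"grip":0,"x":0,"y":0,"z":0,"rx":0,"ry":0,"rz":7.1},{"grip":0,"x":0,"y":0,"z":0,"rx":0,"ry":0,"rz":7.1},{"grip":0,"x":0,"y":0,"z":0,"rx":0,"ry":0,"rz":7.1},{"grip":0,"x":0,"y":0,"z":0,"rx":0,"ry":0,"rz":7.1},{"grip":0,"x":0,"y":0,"z":0,"rx":0,"ry":0,"rz":7.1},{"grip":0,"x":0,"y":0,"z":0,"rx":0,"ry":0,"rz":7.1},{"grip":0,"x":0,"y":0,"z":0,"rx":0,"ry":0,"rz":7.1},{"grip":0,"x":0,"y":0,"z":0,"rx":0,"ry":0,"rz":7.1}]' | head -1
python3 -m jog '[{"grip":0,"x":0,"y":0,"z":0,"rx":0,"ry":0,"rz":7.1},{"grip":0,"x":0,"y":0,"z":0,"rx":0,"ry":0,"rz":7.1},{"grip":0,"x":0,"y":0,"z":0,"rx":0,"ry":0,"rz":7.1},{"grip":0,"x":0,"y":0,"z":0,"rx":0,"ry":0,"rz":7.1},{"grip":0,"x":0,"y":0,"z":0,"rx":0,"ry":0,"rz":7.1},{"grip":0,"x":0,"y":0,"z":0,"rx":0,"ry":0,"rz":0}]' | head -1
python3 d.py .4705 .1085 .27
```

```text
time: 9.12
time: 9.62
t9.62 pos [0.6187 0.2561 0.2898] yaw 0.02 tilt 0.13deg op 1.000 F [-0.1 -0.1 -0.4] q6 0.22
turn rz 0.0 then x -151.1 y 144.6 z 19.8
```

```bash
python3 -m jog '[{"grip":0,"x":-15,"y":14,"z":0,"rx":0,"ry":0,"rz":0},{"grip":0,"x":-25,"y":24,"z":0,"rx":0,"ry":0,"rz":0},{"grip":0,"x":-25,"y":24,"z":5,"rx":0,"ry":0,"rz":0},{"grip":0,"x":-25,"y":24,"z":5,"rx":0,"ry":0,"rz":0},{"grip":0,"x":-25,"y":24,"z":5,"rx":0,"ry":0,"rz":0},{"grip":0,"x":-21,"y":20,"z":5,"rx":0,"ry":0,"rz":0},{"grip":0,"x":-15,"y":14,"z":0,"rx":0,"ry":0,"rz":0},{"grip":0,"x":0,"y":0,"z":0,"rx":0,"ry":0,"rz":0}]' | head -1
python3 -m jog '[{"grip":0,"x":0,"y":0,"z":0,"rx":0,"ry":0,"rz":0}]' | head -1
python3 d.py .4705 .1085 .19
python3 snap.py 6 scene 300 110 130 95 6 top 230 140 120 90 6
```

```text
time: 10.28
time: 10.37
t10.37 pos [0.4706 0.1084 0.2707] yaw 0.02 tilt 0.04deg op 0.997 F [ 0.7 -0.3  0. ] q6 -0.01
turn rz 0.0 then x -0.1 y -0.1 z 80.7
```

View pics/scene6.png

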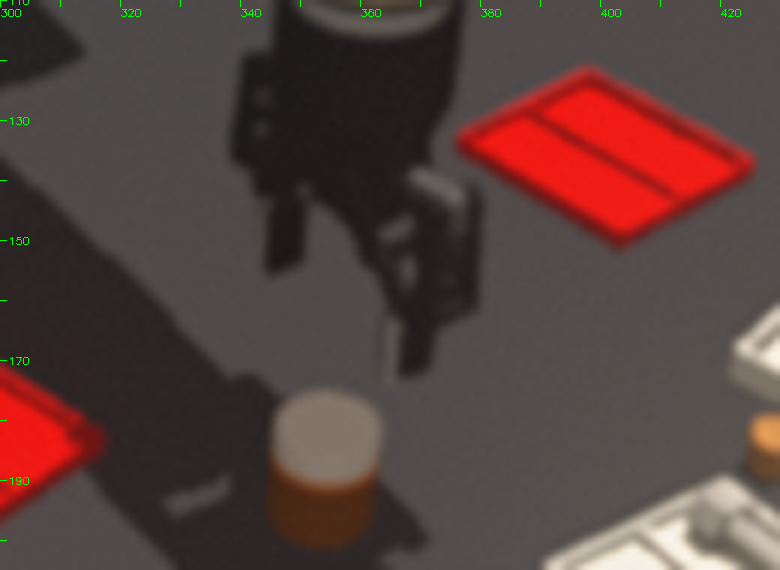

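```bash
python3 -m jog '[{"grip":0,"x":0,"y":0,"z":15,"rx":0,"ry":0,"rz":0},{"grip":0,"x":0,"y":0,"z":25,"rx":0,"ry":0,"rz":0},{"grip":0,"x":0,"y":0,"z":25,"rx":0,"ry":0,"rz":0},{"grip":0,"x":0,"y":0,"z":15,"rx":0,"ry":0,"rz":0},{"grip":0,"x":0,"y":0,"z":0,"rx":0,"ry":0,"rz":0},{"grip":0,"x":0,"y":0,"z":0,"rx":0,"ry":0,"rz":0}]' 30
python3 -m jog '[{"grip":0.3,"x":0,"y":0,"z":0,"rx":0,"ry":0,"rz":0},{"grip":0.6,"x":0,"y":0,"z":0,"rx":0,"ry":0,"rz":0},{"grip":0.7,"x":0,"y":0,"z":0,"rx":0,"ry":0,"rz":0},{"grip":0.7,"x":0,"y":0,"z":0,"rx":0,"ry":0,"rz":0},{"grip":0.7,"x":0,"y":0,"z":0,"rx":0,"ry":0,"rz":0},{"grip":0.7,"x":0,"y":0,"z":0,"rx":0,"ry":0,"rz":0}]' 40
python3 d.py .4705 .1085 .30
python3 snap.py 7 scene 300 110 130 95 6
```

```text
time: 10.97
eef_pos: [0.4717, 0.1094, 0.1906]
tcp_rot: [1.0, 0.012, -0.001, -0.0]
contact_force: [-0.0, 0.1, -0.3]
opening: 1.001
time: 11.47
eef_pos: [0.4724, 0.109, 0.1931]
tcp_rot: [1.0, 0.011, 0.002, -0.0]
contact_force: [-0.7, -0.2, 5.7]
opening: 0.57
t11.47 pos [0.4724 0.109  0.1931] yaw 0.02 tilt 0.19deg op 0.570 F [-0.7 -0.2  5.7] q6 -0.00
turn rz 0.0 then x -1.9 y 0.5 z -106.9
```

View pics/scene7.png

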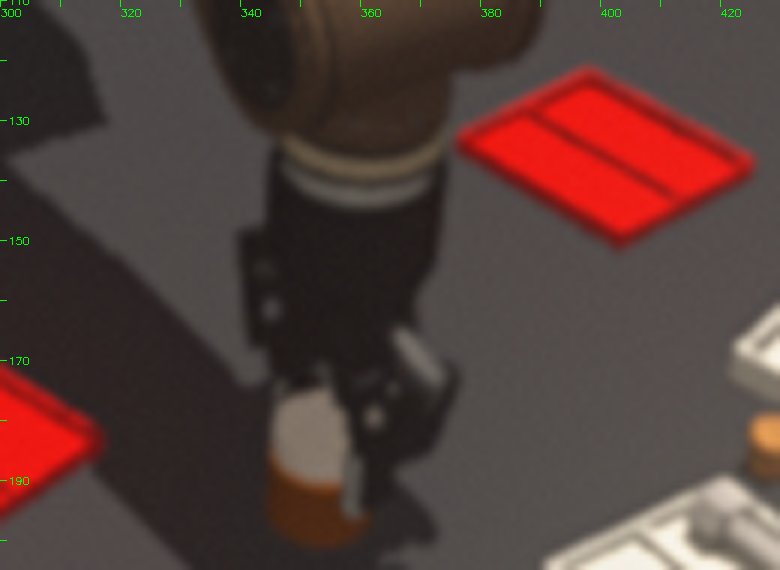

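```bash
python3 -m jog '[{"grip":0.7,"x":0,"y":0,"z":-5,"rx":0,"ry":0,"rz":0},{"grip":0.7,"x":0,"y":0,"z":-15,"rx":0,"ry":0,"rz":0},{"grip":0.7,"x":0,"y":0,"z":-30,"rx":0,"ry":0,"rz":0},{"grip":0.7,"x":0,"y":0,"z":-30,"rx":0,"ry":0,"rz":0},{"grip":0.7,"x":0,"y":0,"z":-20,"rx":0,"ry":0,"rz":0},{"grip":0.7,"x":0,"y":0,"z":0,"rx":0,"ry":0,"rz":0},{"grip":0.7,"x":0,"y":0,"z":0,"rx":0,"ry":0,"rz":0}]' 50
python3 d.py .5143 -.407 .29
python3 snap.py 8 scene 290 70 130 95 6
```

```text
time: 12.1
eef_pos: [0.4714, 0.1089, 0.2921]
tcp_rot: [1.0, 0.011, 0.001, 0.0]
contact_force: [-0.8, -0.1, -2.2]
opening: 0.56
t12.10 pos [0.4714 0.1089 0.2921] yaw 0.02 tilt 0.15deg op 0.560 F [-0.8 -0.1 -2.2] q6 -0.00
turn rz 0.0 then x 31.6 y 516.7 z 2.1
```

View pics/scene8.png

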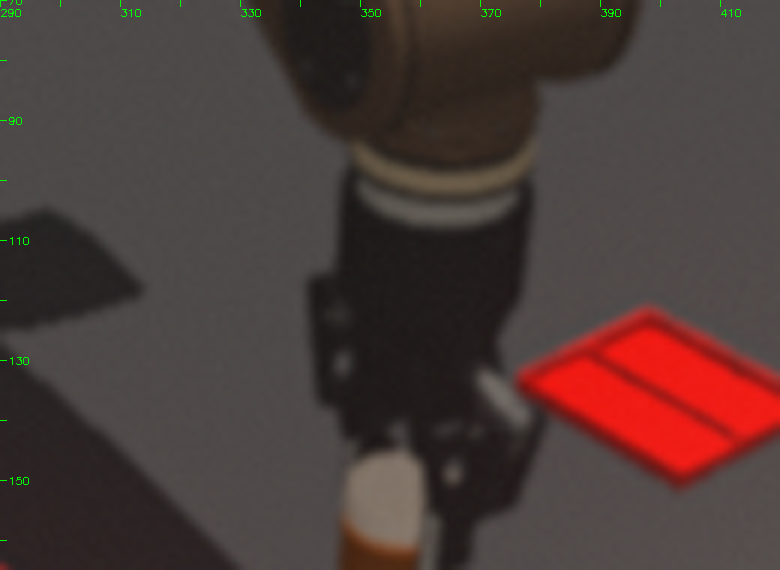

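```bash
python3 -m jog '[{"grip":0.7,"x":1,"y":15,"z":0,"rx":0,"ry":0,"rz":0},{"grip":0.7,"x":2,"y":28,"z":0,"rx":0,"ry":0,"rz":0},{"grip":0.7,"x":2,"y":35,"z":0,"rx":0,"ry":0,"rz":0},{"grip":0.7,"x":2,"y":35,"z":0,"rx":0,"ry":0,"rz":0},{"grip":0.7,"x":2,"y":35,"z":0,"rx":0,"ry":0,"rz":0},{"grip":0.7,"x":2,"y":35,"z":0,"rx":0,"ry":0,"rz":0},{"grip":0.7,"x":2,"y":35,"z":0,"rx":0,"ry":0,"rz":0},{"grip":0.7,"x":2,"y":35,"z":0,"rx":0,"ry":0,"rz":0}]'|head -2
python3 -m jog '[{"grip":0.7,"x":2,"y":35,"z":0,"rx":0,"ry":0,"rz":0},{"grip":0.7,"x":2,"y":35,"z":0,"rx":0,"ry":0,"rz":0},{"grip":0.7,"x":2,"y":35,"z":0,"rx":0,"ry":0,"rz":0},{"grip":0.7,"x":2,"y":35,"z":0,"rx":0,"ry":0,"rz":0},{"grip":0.7,"x":2,"y":35,"z":0,"rx":0,"ry":0,"rz":0},{"grip":0.7,"x":2,"y":35,"z":0,"rx":0,"ry":0,"rz":0},{"grip":0.7,"x":2,"y":28,"z":0,"rx":0,"ry":0,"rz":0},{"grip":0.7,"x":2,"y":20,"z":0,"rx":0,"ry":0,"rz":0}]'|head -2
python3 -m jog '[{"grip":0.7,"x":0,"y":5,"z":0,"rx":0,"ry":0,"rz":0},{"grip":0.7,"x":0,"y":0,"z":0,"rx":0,"ry":0,"rz":0},{"grip":0.7,"x":0,"y":0,"z":0,"rx":0,"ry":0,"rz":0}]'|head -2
python3 d.py .5143 -.407 .196
```

```text
time: 12.82
eef_pos: [0.4908, -0.145, 0.2883]
time: 13.48
eef_pos: [0.5125, -0.4035, 0.2876]
time: 13.73
eef_pos: [0.5131, -0.4053, 0.2887]
t13.73 pos [ 0.5131 -0.4053  0.2887] yaw 0.02 tilt 0.28deg op 0.563 F [ 0.4 -0.  -1.2] q6 -0.85
turn rz 0.0 then x 1.1 y 1.7 z 92.7
```

Go down to about 25 mm above the dish and look.

```bash
python3 -m jog '[{"grip":0.7,"x":1,"y":1.5,"z":15,"rx":0,"ry":0,"rz":0},{"grip":0.7,"x":0,"y":0,"z":25,"rx":0,"ry":0,"rz":0},{"grip":0.7,"x":0,"y":0,"z":20,"rx":0,"ry":0,"rz":0},{"grip":0.7,"x":0,"y":0,"z":10,"rx":0,"ry":0,"rz":0},{"grip":0.7,"x":0,"y":0,"z":0,"rx":0,"ry":0,"rz":0},{"grip":0.7,"x":0,"y":0,"z":0,"rx":0,"ry":0,"rz":0}]'|head -2
python3 d.py .5143 -.407 .196
python3 snap.py 9 scene 110 210 130 95 6 top 430 130 100 80 6
python3 - <<'E'
from h import *
c=load("scene",9)
print(w2p(c,[.5143,-.407,.055+.027]),w2p(c,[.5143,-.407,.027]),w2p(c,[.5143,-.407,.012]))
E
```

```text
time: 14.23
eef_pos: [0.5147, -0.4067, 0.2202]
t14.23 pos [ 0.5147 -0.4067  0.2202] yaw 0.02 tilt 0.12deg op 0.566 F [ 0.4 -0.3 -0.9] q6 -0.85
turn rz 0.0 then x -0.4 y 0.2 z 24.2
[164.26226562 257.31452401] [170.69252075 273.1402417 ] [172.34996325 277.21942932]
```

View pics/scene9.png

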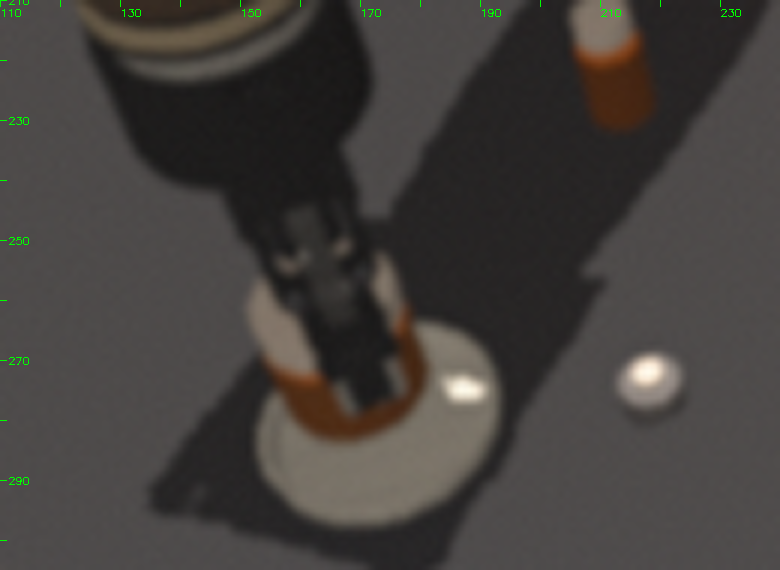

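View pics/top9.png

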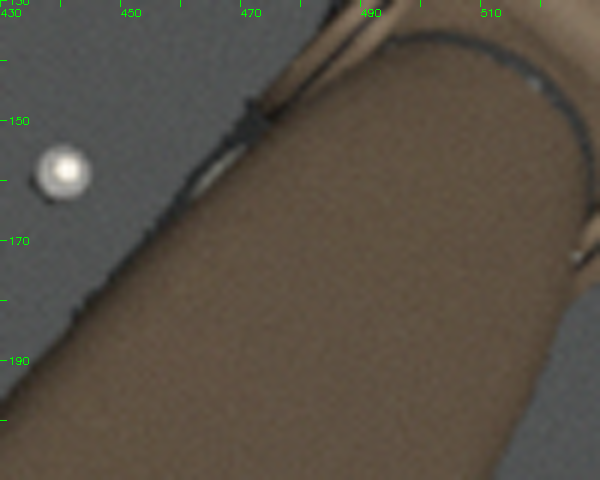

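The jar sits over the dish within about 5 mm, slightly left of centre: its underside is near (168.5,274) where I expected (170.7,273). I'll shift 2 mm towards +y and lower it.

```bash
python3 -m jog '[{"grip":0.7,"x":0,"y":-2,"z":10,"rx":0,"ry":0,"rz":0},{"grip":0.7,"x":0,"y":0,"z":8,"rx":0,"ry":0,"rz":0},{"grip":0.7,"x":0,"y":0,"z":3,"rx":0,"ry":0,"rz":0},{"grip":0.7,"x":0,"y":0,"z":0,"rx":0,"ry":0,"rz":0},{"grip":0.7,"x":0,"y":0,"z":0,"rx":0,"ry":0,"rz":0}]'
```

```text
time: 14.75
eef_pos: [0.5145, -0.4056, 0.1997]
tcp_rot: [1.0, 0.011, -0.0, -0.0]
contact_force: [-0.5, -1.0, -1.4]
opening: 0.567
```

```bash
python3 -m jog '[{"grip":0.7,"x":0,"y":0,"z":1.5,"rx":0,"ry":0,"rz":0},{"grip":0.7,"x":0,"y":0,"z":0,"rx":0,"ry":0,"rz":0},{"grip":0.7,"x":0,"y":0,"z":0,"rx":0,"ry":0,"rz":0}]'
```

```text
time: 15.0
eef_pos: [0.5147, -0.4059, 0.199]
tcp_rot: [1.0, 0.011, 0.0, 0.0]
contact_force: [0.1, 0.1, -1.7]
opening: 0.564
```

```bash
python3 -m jog '[{"grip":0.7,"x":0,"y":0,"z":2,"rx":0,"ry":0,"rz":0},{"grip":0.7,"x":0,"y":0,"z":0,"rx":0,"ry":0,"rz":0},{"grip":0.7,"x":0,"y":0,"z":0,"rx":0,"ry":0,"rz":0}]'
python3 -m jog '[{"grip":0.7,"x":0,"y":0,"z":1,"rx":0,"ry":0,"rz":0},{"grip":0.7,"x":0,"y":0,"z":0,"rx":0,"ry":0,"rz":0},{"grip":0.7,"x":0,"y":0,"z":0,"rx":0,"ry":0,"rz":0}]'
```

```text
time: 15.25
eef_pos: [0.5149, -0.406, 0.1972]
tcp_rot: [1.0, 0.011, 0.0, 0.001]
contact_force: [0.7, -0.1, -0.1]
opening: 0.559
time: 15.5
eef_pos: [0.5149, -0.4061, 0.1972]
tcp_rot: [1.0, 0.011, 0.0, 0.0]
contact_force: [-2.1, 0.5, 5.1]
opening: 0.569
```

Contact: 5 N at z = 0.1972. Releasing.

```bash
python3 -m jog '[{"grip":0.35,"x":0,"y":0,"z":0,"rx":0,"ry":0,"rz":0},{"grip":0.2,"x":0,"y":0,"z":0,"rx":0,"ry":0,"rz":0},{"grip":0.05,"x":0,"y":0,"z":0,"rx":0,"ry":0,"rz":0},{"grip":0.0,"x":0,"y":0,"z":0,"rx":0,"ry":0,"rz":0},{"grip":0,"x":0,"y":0,"z":-10,"rx":0,"ry":0,"rz":0},{"grip":0,"x":0,"y":0,"z":-25,"rx":0,"ry":0,"rz":0},{"grip":0,"x":0,"y":0,"z":-35,"rx":0,"ry":0,"rz":0},{"grip":0.2,"x":0,"y":0,"z":-20,"rx":0,"ry":0,"rz":0}]'
python3 d.py .6256 -.2257 .29 -.116
python3 snap.py 10 scene 110 190 160 115 5
```

```text
time: 16.17
eef_pos: [0.5151, -0.4062, 0.2896]
tcp_rot: [1.0, 0.011, 0.001, 0.001]
contact_force: [0.6, -0.5, 0.2]
opening: 0.882
t16.17 pos [ 0.5151 -0.4062  0.2896] yaw 0.02 tilt 0.22deg op 0.882 F [ 0.6 -0.5  0.2] q6 -0.84
turn rz 7.9 then x 88.8 y -192.0 z -0.4
```

View pics/scene10.png

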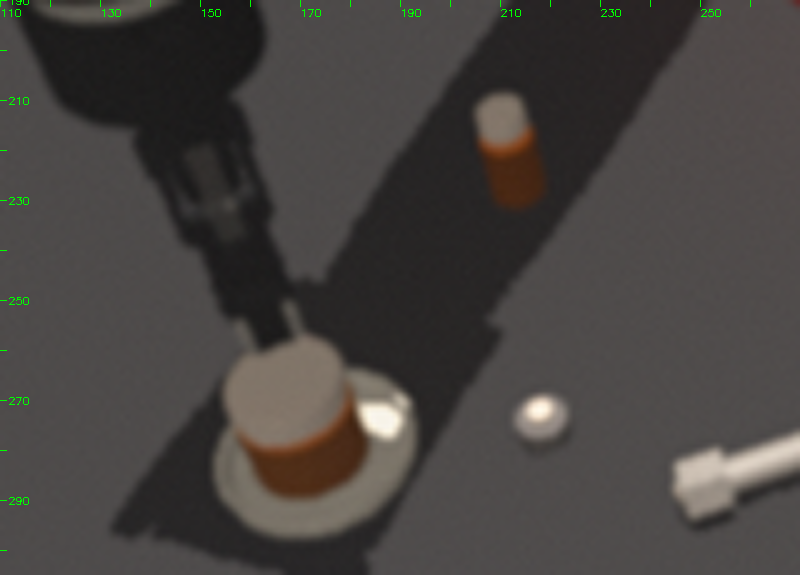

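The jar stands upright in the dish. On to column 1.

```bash
python3 -m jog '[{"grip":0.47,"x":0,"y":0,"z":0,"rx":0,"ry":0,"rz":4},{"grip":0.47,"x":0,"y":0,"z":0,"rx":0,"ry":0,"rz":4},{"grip":0.47,"x":10,"y":-20,"z":0,"rx":0,"ry":0,"rz":0},{"grip":0.47,"x":15,"y":-34,"z":0,"rx":0,"ry":0,"rz":0},{"grip":0.47,"x":15,"y":-34,"z":0,"rx":0,"ry":0,"rz":0},{"grip":0.47,"x":15,"y":-34,"z":0,"rx":0,"ry":0,"rz":0},{"grip":0.47,"x":15,"y":-34,"z":0,"rx":0,"ry":0,"rz":0},{"grip":0.47,"x":15,"y":-26,"z":0,"rx":0,"ry":0,"rz":0}]'|head -2
python3 -m jog '[{"grip":0.47,"x":4,"y":-10,"z":10,"rx":0,"ry":0,"rz":0},{"grip":0.47,"x":0,"y":0,"z":25,"rx":0,"ry":0,"rz":0},{"grip":0.47,"x":0,"y":0,"z":25,"rx":0,"ry":0,"rz":0},{"grip":0.47,"x":0,"y":0,"z":0,"rx":0,"ry":0,"rz":0},{"grip":0.47,"x":0,"y":0,"z":0,"rx":0,"ry":0,"rz":0}]'|head -2
python3 d.py .6256 -.2257 .179 -.116
python3 snap.py 11 scene 210 210 130 95 6
python3 snap.py 11 top 350 100 130 95 6
python3 - <<'E'
from h import *
c=load("scene",11)
print(w2p(c,[.6256,-.2257,.012]),w2p(c,[.6256,-.2257,.057]))
E
```

```text
time: 16.88
eef_pos: [0.6211, -0.2325, 0.2862]
time: 17.3
eef_pos: [0.6246, -0.2255, 0.2236]
t17.30 pos [ 0.6246 -0.2255  0.2236] yaw -0.12 tilt 0.28deg op 0.528 F [ 0.3 -0.6  0.2] q6 -0.38
turn rz -0.1 then x 1.1 y 0.1 z 44.6
[267.63415195 279.71514516] [266.02413399 267.25689165]
```

View pics/scene11.png

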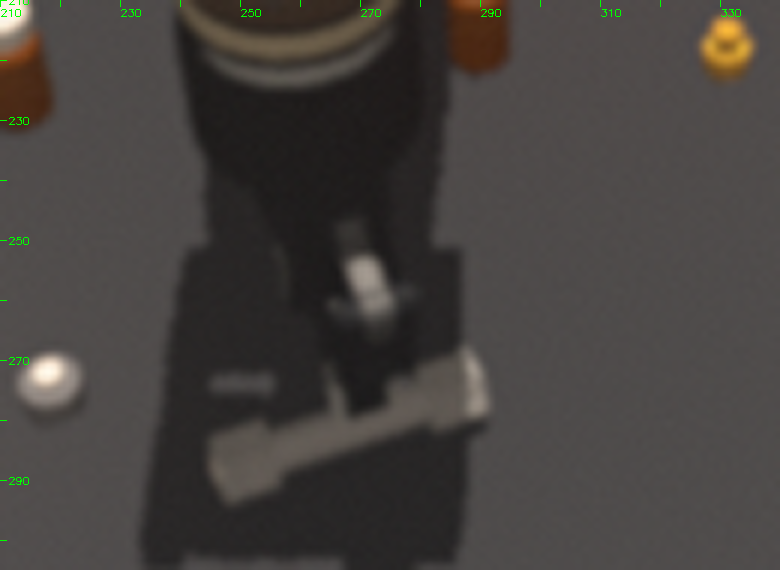

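```bash
python3 -m jog '[{"grip":0.47,"x":1,"y":0,"z":15,"rx":0,"ry":0,"rz":0},{"grip":0.47,"x":0,"y":0,"z":18,"rx":0,"ry":0,"rz":0},{"grip":0.47,"x":0,"y":0,"z":8,"rx":0,"ry":0,"rz":0},{"grip":0.47,"x":0,"y":0,"z":3,"rx":0,"ry":0,"rz":0},{"grip":0.47,"x":0,"y":0,"z":0,"rx":0,"ry":0,"rz":0},{"grip":0.47,"x":0,"y":0,"z":0,"rx":0,"ry":0,"rz":0}]'
python3 d.py .6256 -.2257 .179 -.116
```

```text
time: 17.9
eef_pos: [0.6268, -0.2259, 0.1822]
tcp_rot: [0.998, -0.059, 0.0, 0.0]
contact_force: [-0.2, 0.1, -0.2]
opening: 0.532
t17.90 pos [ 0.6268 -0.2259  0.1822] yaw -0.12 tilt 0.05deg op 0.532 F [-0.2  0.1 -0.2] q6 -0.38
turn rz -0.1 then x -1.2 y -0.0 z 3.2
```

```bash
python3 -m jog '[{"grip":0.47,"x":-1,"y":0,"z":4,"rx":0,"ry":0,"rz":0},{"grip":0.47,"x":0,"y":0,"z":0,"rx":0,"ry":0,"rz":0},{"grip":1,"x":0,"y":0,"z":0,"rx":0,"ry":0,"rz":0},{"grip":1,"x":0,"y":0,"z":0,"rx":0,"ry":0,"rz":0},{"grip":1,"x":0,"y":0,"z":0,"rx":0,"ry":0,"rz":0},{"grip":1,"x":0,"y":0,"z":0,"rx":0,"ry":0,"rz":0},{"grip":1,"x":0,"y":0,"z":0,"rx":0,"ry":0,"rz":0},{"grip":1,"x":0,"y":0,"z":0,"rx":0,"ry":0,"rz":0}]' 60
python3 -m jog '[{"grip":1,"x":0,"y":0,"z":-8,"rx":0,"ry":0,"rz":0},{"grip":1,"x":0,"y":0,"z":-15,"rx":0,"ry":0,"rz":0},{"grip":1,"x":0,"y":0,"z":-20,"rx":0,"ry":0,"rz":0},{"grip":1,"x":0,"y":0,"z":0,"rx":0,"ry":0,"rz":0}]' 60
python3 snap.py 12 scene 210 190 130 95 6
```

```text
time: 18.57
eef_pos: [0.6259, -0.2256, 0.1784]
tcp_rot: [0.998, -0.059, 0.001, 0.0]
contact_force: [0.6, 0.2, 3.5]
opening: 0.158
time: 18.9
eef_pos: [0.627, -0.2262, 0.2258]
tcp_rot: [0.998, -0.059, 0.003, 0.002]
contact_force: [1.8, -0.4, -0.9]
opening: 0.156
```

View pics/scene12.png

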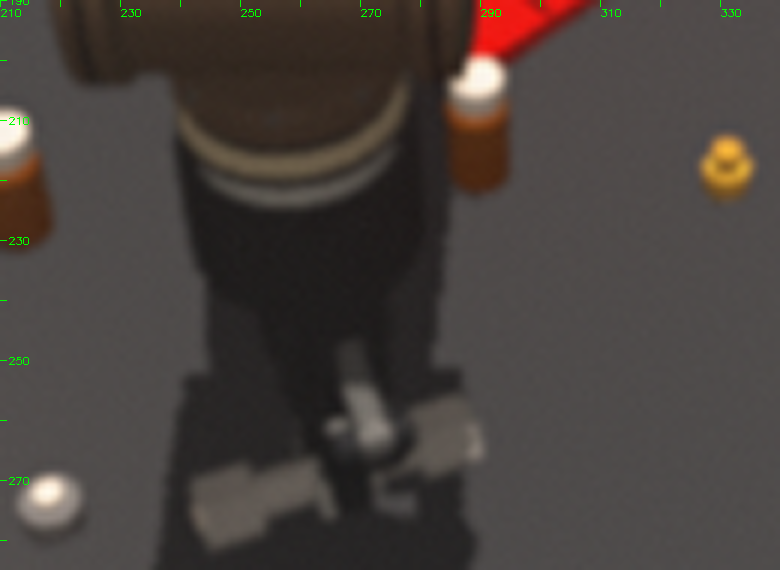

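```bash
python3 -m jog '[{"grip":1,"x":0,"y":0,"z":-15,"rx":0,"ry":0,"rz":4},{"grip":1,"x":0,"y":0,"z":-25,"rx":0,"ry":0,"rz":6.8},{"grip":1,"x":0,"y":0,"z":-25,"rx":0,"ry":0,"rz":6.8},{"grip":1,"x":0,"y":0,"z":-10,"rx":0,"ry":0,"rz":6.8},{"grip":1,"x":0,"y":0,"z":0,"rx":0,"ry":0,"rz":6.8},{"grip":1,"x":0,"y":0,"z":0,"rx":0,"ry":0,"rz":6.8},{"grip":1,"x":0,"y":0,"z":0,"rx":0,"ry":0,"rz":6.8},{"grip":1,"x":0,"y":0,"z":0,"rx":0,"ry":0,"rz":6.8}]' 60|head -2
python3 -m jog '[{"grip":1,"x":0,"y":0,"z":0,"rx":0,"ry":0,"rz":6.8},{"grip":1,"x":0,"y":0,"z":0,"rx":0,"ry":0,"rz":6.8},{"grip":1,"x":0,"y":0,"z":0,"rx":0,"ry":0,"rz":6.8},{"grip":1,"x":0,"y":0,"z":0,"rx":0,"ry":0,"rz":5},{"grip":1,"x":0,"y":0,"z":0,"rx":0,"ry":0,"rz":3},{"grip":1,"x":0,"y":0,"z":0,"rx":0,"ry":0,"rz":0}]' 60|head -2
python3 d.py .6224 .2025 .30 1.633
```

```text
time: 19.62
eef_pos: [0.6251, -0.2253, 0.2946]
time: 20.12
eef_pos: [0.6252, -0.2253, 0.2944]
t20.12 pos [ 0.6252 -0.2253  0.2944] yaw -1.51 tilt 0.12deg op 0.161 F [ 0.7  0.3 -1.2] q6 1.02
turn rz -0.4 then x -427.2 y -23.8 z -5.6
```

```bash
python3 -m jog '[{"grip":1,"x":-15,"y":-1,"z":-1,"rx":0,"ry":0,"rz":-0.4},{"grip":1,"x":-28,"y":-2,"z":-2,"rx":0,"ry":0,"rz":0},{"grip":1,"x":-34,"y":-2,"z":-2,"rx":0,"ry":0,"rz":0},{"grip":1,"x":-34,"y":-2,"z":0,"rx":0,"ry":0,"rz":0},{"grip":1,"x":-34,"y":-2,"z":0,"rx":0,"ry":0,"rz":0},{"grip":1,"x":-34,"y":-2,"z":0,"rx":0,"ry":0,"rz":0},{"grip":1,"x":-34,"y":-2,"z":0,"rx":0,"ry":0,"rz":0},{"grip":1,"x":-34,"y":-2,"z":0,"rx":0,"ry":0,"rz":0}]' 60|head -2
python3 -m jog '[{"grip":1,"x":-34,"y":-2,"z":0,"rx":0,"ry":0,"rz":0},{"grip":1,"x":-34,"y":-2,"z":0,"rx":0,"ry":0,"rz":0},{"grip":1,"x":-34,"y":-2,"z":0,"rx":0,"ry":0,"rz":0},{"grip":1,"x":-34,"y":-2,"z":0,"rx":0,"ry":0,"rz":0},{"grip":1,"x":-27,"y":0,"z":0,"rx":0,"ry":0,"rz":0},{"grip":1,"x":-17,"y":0,"z":0,"rx":0,"ry":0,"rz":0},{"grip":1,"x":0,"y":0,"z":0,"rx":0,"ry":0,"rz":0},{"grip":1,"x":0,"y":0,"z":0,"rx":0,"ry":0,"rz":0}]' 60|head -2
python3 d.py .6224 .2025 .21 1.633
```

```text
time: 20.78
eef_pos: [0.6241, 0.0245, 0.3004]
time: 21.45
eef_pos: [0.6205, 0.2036, 0.3003]
t21.45 pos [0.6205 0.2036 0.3003] yaw -1.50 tilt 0.06deg op 0.160 F [ 0.6  0.7 -2.3] q6 1.67
turn rz 0.3 then x 1.2 y -1.8 z 90.3
```

```bash
python3 -m jog '[{"grip":1,"x":1,"y":-1.5,"z":20,"rx":0,"ry":0,"rz":0.3},{"grip":1,"x":0,"y":0,"z":30,"rx":0,"ry":0,"rz":0},{"grip":1,"x":0,"y":0,"z":27,"rx":0,"ry":0,"rz":0},{"grip":1,"x":0,"y":0,"z":10,"rx":0,"ry":0,"rz":0},{"grip":1,"x":0,"y":0,"z":0,"rx":0,"ry":0,"rz":0},{"grip":1,"x":0,"y":0,"z":0,"rx":0,"ry":0,"rz":0}]' 60|head -2
python3 d.py .6224 .2025 .183 1.633
python3 snap.py 13 scene 350 140 130 95 6
python3 - <<'E'
from h import *
c=load("scene",13)
yaw=.062;z=.048
for s in(-.04,0,.04): print(s,w2p(c,[.6224+s*np.cos(yaw),.2025+s*np.sin(yaw),z]))
E
```

```text
time: 21.95
eef_pos: [0.6231, 0.2005, 0.2137]
t21.95 pos [0.6231 0.2005 0.2137] yaw -1.51 tilt 0.05deg op 0.156 F [ 0.8  0.5 -0.5] q6 1.67
turn rz -0.2 then x -2.0 y 0.6 z 30.7
-0.04 [406.32133363 193.92004879]
0 [417.00272076 202.54534151]
0.04 [428.21533597 211.59960451]
```

View pics/scene13.png

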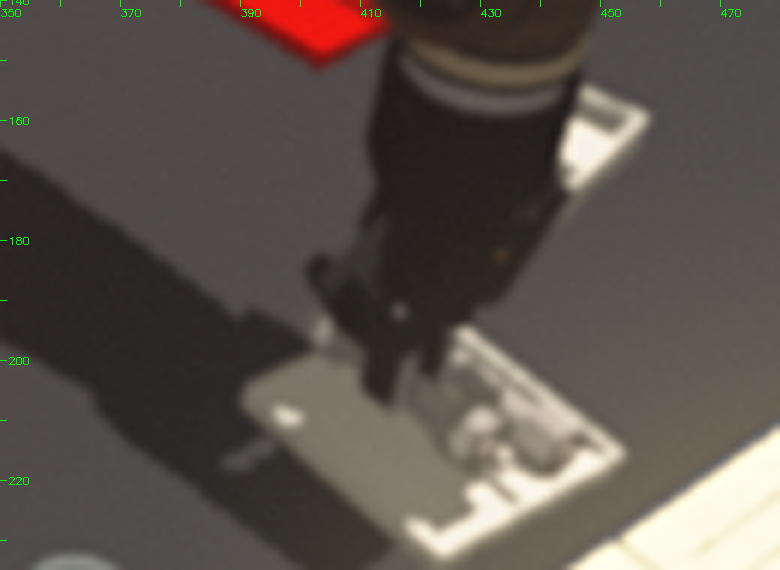

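```bash
python3 -m jog '[{"grip":1,"x":-1,"y":0.5,"z":12,"rx":0,"ry":0,"rz":0},{"grip":1,"x":0,"y":0,"z":12,"rx":0,"ry":0,"rz":0},{"grip":1,"x":0,"y":0,"z":5,"rx":0,"ry":0,"rz":0},{"grip":1,"x":0,"y":0,"z":2,"rx":0,"ry":0,"rz":0},{"grip":1,"x":0,"y":0,"z":0,"rx":0,"ry":0,"rz":0},{"grip":1,"x":0,"y":0,"z":0,"rx":0,"ry":0,"rz":0}]'
python3 d.py .6224 .2015 .183 1.633
```

```text
time: 22.5
eef_pos: [0.6224, 0.2022, 0.1825]
tcp_rot: [0.728, -0.686, 0.0, -0.0]
contact_force: [0.6, 0.1, -2.1]
opening: 0.157
t22.50 pos [0.6224 0.2022 0.1825] yaw -1.51 tilt 0.01deg op 0.157 F [ 0.6  0.1 -2.1] q6 1.67
turn rz -0.2 then x 0.7 y 0.1 z -0.5
```

```bash
python3 -m jog '[{"grip":1,"x":0.5,"y":0,"z":1.2,"rx":0,"ry":0,"rz":0},{"grip":1,"x":0,"y":0,"z":0,"rx":0,"ry":0,"rz":0},{"grip":1,"x":0,"y":0,"z":0,"rx":0,"ry":0,"rz":0}]'
python3 -m jog '[{"grip":1,"x":0,"y":0,"z":0,"rx":0,"ry":0,"rz":0}]'
```

```text
time: 22.75
eef_pos: [0.6226, 0.202, 0.1824]
tcp_rot: [0.727, -0.686, -0.0, -0.0]
contact_force: [-2.4, 2.7, 3.3]
opening: 0.16
time: 22.83
eef_pos: [0.6226, 0.202, 0.1823]
tcp_rot: [0.727, -0.686, -0.0, -0.0]
contact_force: [-4.0, 1.3, 5.6]
opening: 0.166
```

Contact. Opening a little, then going up.

```bash
python3 -m jog '[{"grip":0.76,"x":0,"y":0,"z":0,"rx":0,"ry":0,"rz":0},{"grip":0.76,"x":0,"y":0,"z":0,"rx":0,"ry":0,"rz":0},{"grip":0.76,"x":0,"y":0,"z":0,"rx":0,"ry":0,"rz":0},{"grip":0.76,"x":0,"y":0,"z":0,"rx":0,"ry":0,"rz":0},{"grip":0.76,"x":0,"y":0,"z":-4,"rx":0,"ry":0,"rz":0},{"grip":0.76,"x":0,"y":0,"z":-10,"rx":0,"ry":0,"rz":0},{"grip":0.76,"x":0,"y":0,"z":-15,"rx":0,"ry":0,"rz":0},{"grip":0.7,"x":0,"y":0,"z":-25,"rx":0,"ry":0,"rz":0}]'
python3 -m jog '[{"grip":0.5,"x":0,"y":0,"z":-35,"rx":0,"ry":0,"rz":0},{"grip":0.45,"x":0,"y":0,"z":-25,"rx":0,"ry":0,"rz":0},{"grip":0.45,"x":0,"y":0,"z":0,"rx":0,"ry":0,"rz":0}]' |head -2
python3 snap.py 14 scene 350 140 130 95 6
python3 d.py .4648 -.09 .30
```

```text
time: 23.5
eef_pos: [0.6216, 0.2014, 0.2347]
tcp_rot: [0.727, -0.686, -0.001, 0.002]
contact_force: [-0.6, -0.4, -0.2]
opening: 0.297
time: 23.75
eef_pos: [0.6247, 0.2021, 0.3055]
t23.80 pos [0.6239 0.202  0.3024] yaw -1.51 tilt 0.64deg op 0.547 F [-0.3 -0.2 -0.2] q6 1.67
turn rz 0.0 then x 282.1 y 176.0 z 2.4
```

View pics/scene14.png

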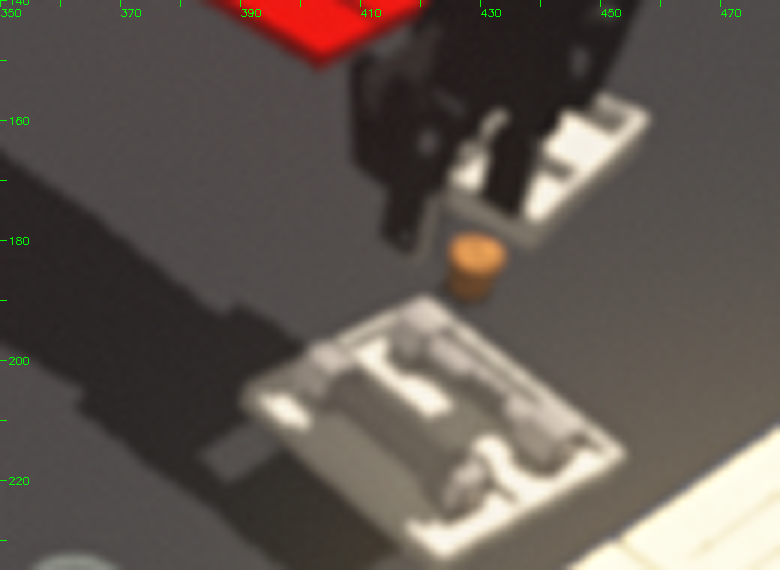

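Each column lies in its own bay. Now the vials: turn the wrist to 0.31 rad and go to vial 1.

```bash
python3 -m jog '[{"grip":0.45,"x":0,"y":0,"z":0,"rx":0,"ry":0,"rz":-7},{"grip":0.45,"x":0,"y":0,"z":0,"rx":0,"ry":0,"rz":-7},{"grip":0.45,"x":0,"y":0,"z":0,"rx":0,"ry":0,"rz":-7},{"grip":0.45,"x":0,"y":0,"z":0,"rx":0,"ry":0,"rz":-7},{"grip":0.45,"x":0,"y":0,"z":0,"rx":0,"ry":0,"rz":-7},{"grip":0.45,"x":0,"y":0,"z":0,"rx":0,"ry":0,"rz":-7},{"grip":0.45,"x":0,"y":0,"z":0,"rx":0,"ry":0,"rz":-7},{"grip":0.45,"x":0,"y":0,"z":0,"rx":0,"ry":0,"rz":-7}]' |head -1
python3 -m jog '[{"grip":0.45,"x":0,"y":0,"z":0,"rx":0,"ry":0,"rz":-7},{"grip":0.45,"x":0,"y":0,"z":0,"rx":0,"ry":0,"rz":-7},{"grip":0.45,"x":0,"y":0,"z":0,"rx":0,"ry":0,"rz":-7},{"grip":0.45,"x":0,"y":0,"z":0,"rx":0,"ry":0,"rz":-7},{"grip":0.45,"x":0,"y":0,"z":0,"rx":0,"ry":0,"rz":-7},{"grip":0.45,"x":0,"y":0,"z":0,"rx":0,"ry":0,"rz":-7},{"grip":0.45,"x":0,"y":0,"z":0,"rx":0,"ry":0,"rz":-6.5},{"grip":0.45,"x":0,"y":0,"z":0,"rx":0,"ry":0,"rz":0}]' |head -1
python3 d.py .4648 -.09 .285 .31
```

```text
time: 24.47
time: 25.13
t25.13 pos [0.6221 0.2016 0.2949] yaw 0.31 tilt 0.08deg op 0.552 F [-0.  -0.2  0.1] q6 -0.16
turn rz 0.2 then x -238.7 y 229.7 z 9.9
```

```bash
python3 -m jog '[{"grip":0.45,"x":-12,"y":12,"z":0,"rx":0,"ry":0,"rz":0},{"grip":0.45,"x":-22,"y":21,"z":1,"rx":0,"ry":0,"rz":0},{"grip":0.45,"x":-26,"y":25,"z":1,"rx":0,"ry":0,"rz":0},{"grip":0.45,"x":-26,"y":25,"z":1,"rx":0,"ry":0,"rz":0},{"grip":0.45,"x":-26,"y":25,"z":1,"rx":0,"ry":0,"rz":0},{"grip":0.45,"x":-26,"y":25,"z":1,"rx":0,"ry":0,"rz":0},{"grip":0.45,"x":-26,"y":25,"z":1,"rx":0,"ry":0,"rz":0},{"grip":0.45,"x":-26,"y":25,"z":1,"rx":0,"ry":0,"rz":0}]' |head -2
python3 -m jog '[{"grip":0.45,"x":-24,"y":23,"z":1,"rx":0,"ry":0,"rz":0},{"grip":0.45,"x":-16,"y":15,"z":1,"rx":0,"ry":0,"rz":0},{"grip":0.45,"x":-9,"y":9,"z":0,"rx":0,"ry":0,"rz":0},{"grip":0.45,"x":0,"y":0,"z":0,"rx":0,"ry":0,"rz":0},{"grip":0.45,"x":0,"y":0,"z":0,"rx":0,"ry":0,"rz":0}]' |head -2
python3 d.py .4648 -.09 .196 .31
python3 snap.py 15 scene 230 140 130 95 6
python3 snap.py 15 top 170 100 160 115 5
python3 - <<'E'
from h import *
c=load("scene",15)
print(w2p(c,[.4648,-.09,.058]),w2p(c,[.4648,-.09,.112]))
E
```

```text
time: 25.8
eef_pos: [0.4964, -0.0319, 0.2883]
time: 26.22
eef_pos: [0.4652, -0.0909, 0.2865]
t26.22 pos [ 0.4652 -0.0909  0.2865] yaw 0.31 tilt 0.02deg op 0.551 F [-0.3 -0.3  0.2] q6 -0.72
turn rz -0.1 then x -0.1 y -1.0 z 90.5
[288.56070598 201.40071235] [287.67303662 185.27661148]
```

View pics/scene15.png

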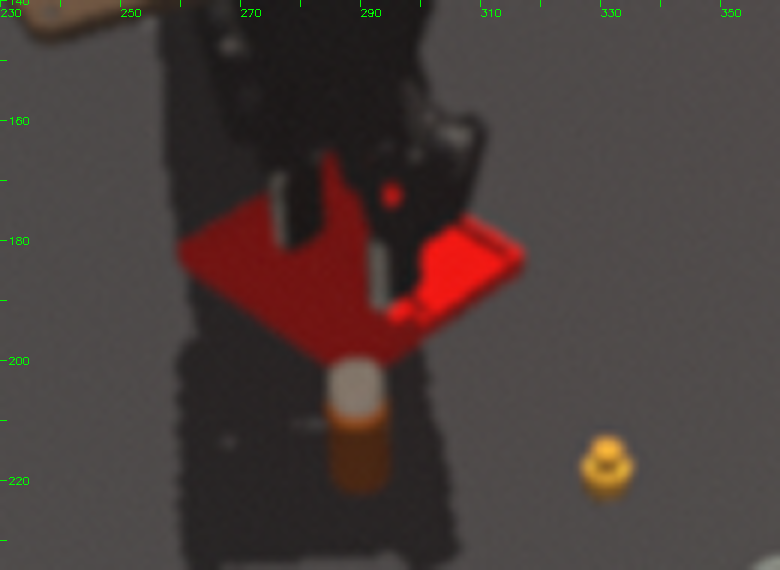

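View pics/top15.png

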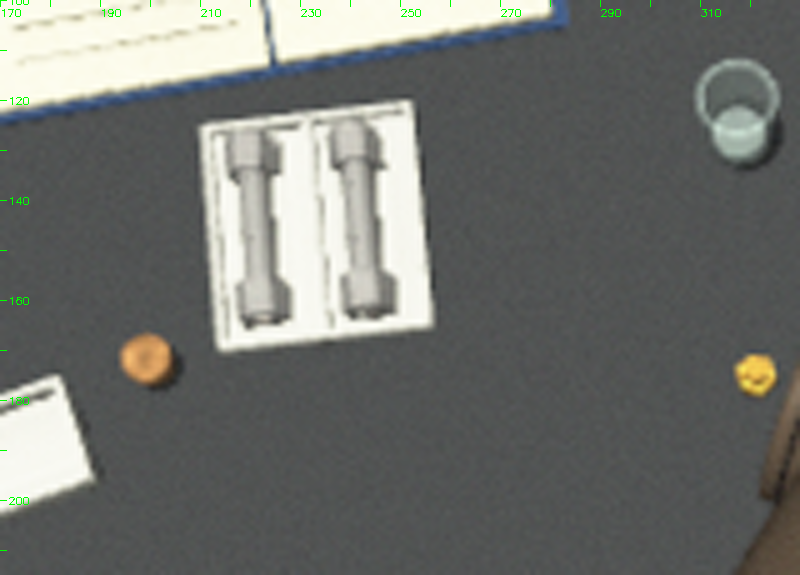

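The top view shows both columns flat within their bays. The vial 1 cap is at (288,201), as predicted. Descending.

```bash
python3 -m jog '[{"grip":0.45,"x":0,"y":-1,"z":15,"rx":0,"ry":0,"rz":0},{"grip":0.45,"x":0,"y":0,"z":25,"rx":0,"ry":0,"rz":0},{"grip":0.45,"x":0,"y":0,"z":20,"rx":0,"ry":0,"rz":0},{"grip":0.45,"x":0,"y":0,"z":15,"rx":0,"ry":0,"rz":0},{"grip":0.45,"x":0,"y":0,"z":12,"rx":0,"ry":0,"rz":0},{"grip":0.45,"x":0,"y":0,"z":3,"rx":0,"ry":0,"rz":0},{"grip":0.45,"x":0,"y":0,"z":0,"rx":0,"ry":0,"rz":0},{"grip":0.45,"x":0,"y":0,"z":0,"rx":0,"ry":0,"rz":0}]' 25
python3 snap.py 16 scene 230 160 130 95 6
python3 d.py .4648 -.09 .196 .31
```

```text
time: 26.98
eef_pos: [0.4657, -0.0892, 0.1969]
tcp_rot: [0.988, 0.156, 0.0, 0.0]
contact_force: [-0.3, 0.6, -0.7]
opening: 0.55
t27.03 pos [ 0.4658 -0.0894  0.1974] yaw 0.31 tilt 0.09deg op 0.552 F [ 0.7 -0.   0.5] q6 -0.72
turn rz 0.1 then x -1.2 y 0.3 z 1.4
```

View pics/scene16.png

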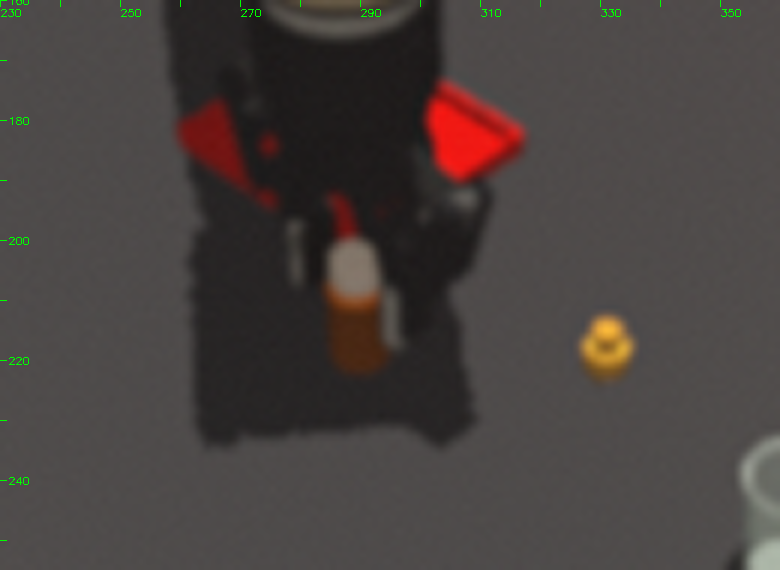

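```bash
python3 -m jog '[{"grip":0.55,"x":0,"y":0,"z":1.5,"rx":0,"ry":0,"rz":0},{"grip":0.62,"x":0,"y":0,"z":0,"rx":0,"ry":0,"rz":0},{"grip":0.68,"x":0,"y":0,"z":0,"rx":0,"ry":0,"rz":0},{"grip":0.75,"x":0,"y":0,"z":0,"rx":0,"ry":0,"rz":0},{"grip":0.85,"x":0,"y":0,"z":0,"rx":0,"ry":0,"rz":0},{"grip":0.85,"x":0,"y":0,"z":0,"rx":0,"ry":0,"rz":0},{"grip":0.85,"x":0,"y":0,"z":0,"rx":0,"ry":0,"rz":0}]' 30
python3 -m jog '[{"grip":0.85,"x":0,"y":0,"z":-5,"rx":0,"ry":0,"rz":0},{"grip":0.85,"x":0,"y":0,"z":-12,"rx":0,"ry":0,"rz":0},{"grip":0.85,"x":0,"y":0,"z":-12,"rx":0,"ry":0,"rz":0},{"grip":0.85,"x":0,"y":0,"z":0,"rx":0,"ry":0,"rz":0},{"grip":0.85,"x":0,"y":0,"z":0,"rx":0,"ry":0,"rz":0}]' 35
python3 snap.py 17 scene 230 140 130 95 6
```

```text
time: 27.62
eef_pos: [0.4656, -0.0898, 0.1957]
tcp_rot: [0.988, 0.155, 0.0, 0.0]
contact_force: [-0.8, 0.9, 5.3]
opening: 0.297
time: 28.03
eef_pos: [0.4652, -0.0896, 0.2242]
tcp_rot: [0.988, 0.155, 0.0, 0.0]
contact_force: [0.0, -0.8, -0.8]
opening: 0.298
```

View pics/scene17.png

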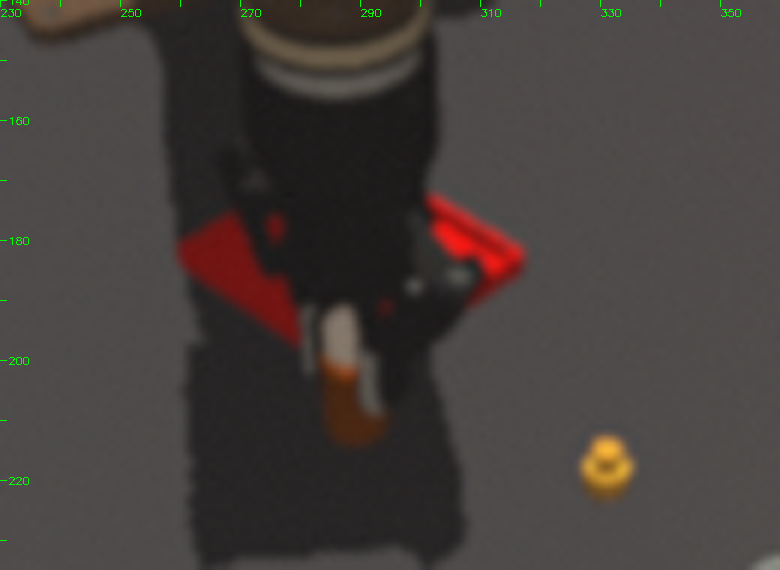

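Vial 1 is held upright. Moving to the + bay at (0.490, 0.436).

```bash
python3 -m jog '[{"grip":0.85,"x":0,"y":0,"z":-15,"rx":0,"ry":0,"rz":0},{"grip":0.85,"x":0,"y":0,"z":-30,"rx":0,"ry":0,"rz":0},{"grip":0.85,"x":0,"y":0,"z":-25,"rx":0,"ry":0,"rz":0},{"grip":0.85,"x":0,"y":0,"z":-5,"rx":0,"ry":0,"rz":0},{"grip":0.85,"x":0,"y":0,"z":0,"rx":0,"ry":0,"rz":0},{"grip":0.85,"x":0,"y":0,"z":0,"rx":0,"ry":0,"rz":0}]' 35|head -5
python3 d.py .4903 .4357 .29 .31
```

```text
time: 28.58
eef_pos: [0.4647, -0.0894, 0.2977]
tcp_rot: [0.988, 0.155, -0.001, -0.0]
contact_force: [0.7, 0.3, -0.5]
opening: 0.295
t28.58 pos [ 0.4647 -0.0894  0.2977] yaw 0.31 tilt 0.10deg op 0.295 F [ 0.7  0.3 -0.5] q6 -0.72
turn rz 0.1 then x 184.6 y -492.3 z 7.7
```

```bash
python3 -m jog '[{"grip":0.85,"x":5,"y":-13,"z":0,"rx":0,"ry":0,"rz":0},{"grip":0.85,"x":9,"y":-24,"z":0,"rx":0,"ry":0,"rz":0},{"grip":0.85,"x":12,"y":-32,"z":0,"rx":0,"ry":0,"rz":0},{"grip":0.85,"x":12,"y":-32,"z":0,"rx":0,"ry":0,"rz":0},{"grip":0.85,"x":12,"y":-32,"z":0,"rx":0,"ry":0,"rz":0},{"grip":0.85,"x":12,"y":-32,"z":0,"rx":0,"ry":0,"rz":0},{"grip":0.85,"x":12,"y":-32,"z":0,"rx":0,"ry":0,"rz":0},{"grip":0.85,"x":12,"y":-32,"z":0,"rx":0,"ry":0,"rz":0}]'|head -2
python3 -m jog '[{"grip":0.85,"x":12,"y":-32,"z":0,"rx":0,"ry":0,"rz":0},{"grip":0.85,"x":12,"y":-32,"z":0,"rx":0,"ry":0,"rz":0},{"grip":0.85,"x":12,"y":-32,"z":0,"rx":0,"ry":0,"rz":0},{"grip":0.85,"x":12,"y":-32,"z":0,"rx":0,"ry":0,"rz":0},{"grip":0.85,"x":12,"y":-32,"z":0,"rx":0,"ry":0,"rz":0},{"grip":0.85,"x":12,"y":-32,"z":0,"rx":0,"ry":0,"rz":0},{"grip":0.85,"x":12,"y":-32,"z":0,"rx":0,"ry":0,"rz":0},{"grip":0.85,"x":9,"y":-24,"z":0,"rx":0,"ry":0,"rz":0}]'|head -2
python3 -m jog '[{"grip":0.85,"x":4,"y":-12,"z":0,"rx":0,"ry":0,"rz":0},{"grip":0.85,"x":0,"y":0,"z":0,"rx":0,"ry":0,"rz":0},{"grip":0.85,"x":0,"y":0,"z":0,"rx":0,"ry":0,"rz":0}]'|head -2
python3 d.py .4903 .4357 .23 .31
```

```text
time: 29.25
eef_pos: [0.4757, 0.1563, 0.2962]
time: 29.92
eef_pos: [0.4883, 0.4213, 0.2954]
time: 30.17
eef_pos: [0.4889, 0.4316, 0.2966]
t30.17 pos [0.4889 0.4316 0.2966] yaw 0.31 tilt 0.24deg op 0.297 F [ 0.4  0.7 -0.3] q6 0.26
turn rz 0.1 then x 2.6 y -3.5 z 66.6
```

```bash
python3 -m jog '[{"grip":0.85,"x":2.5,"y":-3.5,"z":15,"rx":0,"ry":0,"rz":0},{"grip":0.85,"x":0,"y":0,"z":25,"rx":0,"ry":0,"rz":0},{"grip":0.85,"x":0,"y":0,"z":18,"rx":0,"ry":0,"rz":0},{"grip":0.85,"x":0,"y":0,"z":7,"rx":0,"ry":0,"rz":0},{"grip":0.85,"x":0,"y":0,"z":0,"rx":0,"ry":0,"rz":0},{"grip":0.85,"x":0,"y":0,"z":0,"rx":0,"ry":0,"rz":0}]'|head -2
python3 d.py .4903 .4357 .2 .31
python3 snap.py 18 scene 385 115 110 80 7
python3 - <<'E'
from h import *
c=load("scene",18)
yaw=.31
print("bottom ctr",w2p(c,[.4903,.4357,.036]))
for (x0,y0) in [(.4986,.410),(.5012,.408)]:
  for s in(-.029,.029):
    for y in (-.056,0,.056): print("tray",s,y,np.round(w2p(c,[x0+s*np.cos(yaw)-y*np.sin(yaw),y0+s*np.sin(yaw)+y*np.cos(yaw),.02]),1))
E
```

```text
time: 30.67
eef_pos: [0.491, 0.4352, 0.2335]
t30.67 pos [0.491  0.4352 0.2335] yaw 0.31 tilt 0.07deg op 0.296 F [ 1.1  0.3 -0.3] q6 0.26
turn rz 0.0 then x -0.5 y -0.7 z 33.5
bottom ctr [446.00724638 154.20443873]
tray -0.029 -0.056 [422.7 166.6]
tray -0.029 0 [432.1 158.4]
tray -0.029 0.056 [441.  150.7]
tray 0.029 -0.056 [439.9 174.8]
tray 0.029 0 [449.1 166.3]
tray 0.029 0.056 [457.8 158.2]
tray -0.029 -0.056 [422.8 167.2]
tray -0.029 0 [432.2 159. ]
tray -0.029 0.056 [441.1 151.3]
tray 0.029 -0.056 [440.  175.5]
tray 0.029 0 [449.2 166.9]
tray 0.029 0.056 [457.9 158.8]
```

View pics/scene18.png

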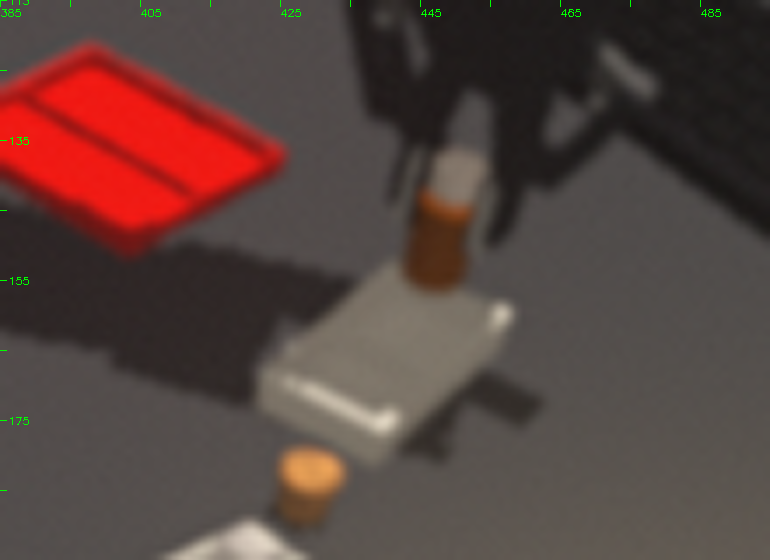

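The vial's underside is at (447,154), with (446,154) predicted, and the tray corners match. Lowering in stages.

```bash
python3 -m jog '[{"grip":0.85,"x":0,"y":0,"z":10,"rx":0,"ry":0,"rz":0},{"grip":0.85,"x":0,"y":0,"z":12,"rx":0,"ry":0,"rz":0},{"grip":0.85,"x":0,"y":0,"z":7,"rx":0,"ry":0,"rz":0},{"grip":0.85,"x":0,"y":0,"z":2,"rx":0,"ry":0,"rz":0},{"grip":0.85,"x":0,"y":0,"z":0,"rx":0,"ry":0,"rz":0},{"grip":0.85,"x":0,"y":0,"z":0,"rx":0,"ry":0,"rz":0}]'
python3 snap.py 19 scene 385 115 110 80 7
```

```text
time: 31.22
eef_pos: [0.4907, 0.4361, 0.2027]
tcp_rot: [0.988, 0.155, -0.0, 0.0]
contact_force: [0.2, 0.1, 0.4]
opening: 0.297
```

View pics/scene19.png

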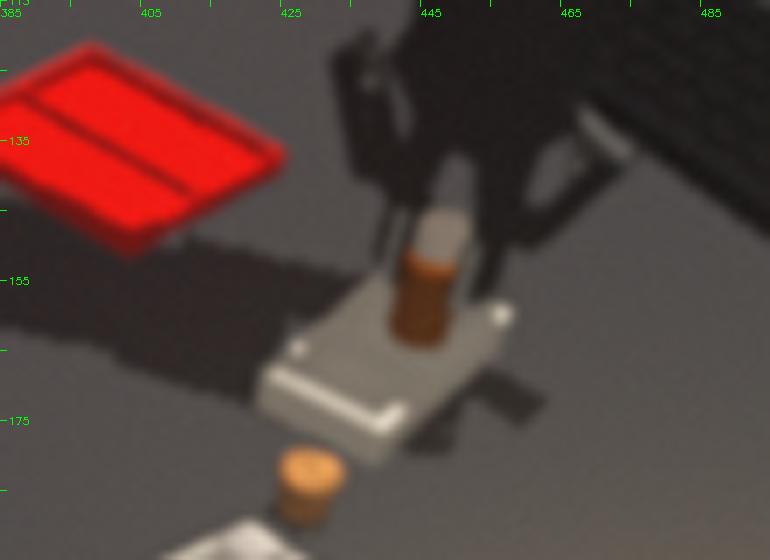

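```bash
python3 -m jog '[{"grip":0.85,"x":0,"y":0,"z":2.2,"rx":0,"ry":0,"rz":0},{"grip":0.85,"x":0,"y":0,"z":0,"rx":0,"ry":0,"rz":0},{"grip":0.85,"x":0,"y":0,"z":0,"rx":0,"ry":0,"rz":0}]'
python3 -m jog '[{"grip":0.85,"x":0,"y":0,"z":1,"rx":0,"ry":0,"rz":0},{"grip":0.85,"x":0,"y":0,"z":0,"rx":0,"ry":0,"rz":0},{"grip":0.85,"x":0,"y":0,"z":0,"rx":0,"ry":0,"rz":0}]'
```

```text
time: 31.52
eef_pos: [0.4907, 0.4361, 0.201]
tcp_rot: [0.988, 0.155, 0.0, -0.0]
contact_force: [0.3, -0.2, -0.1]
opening: 0.298
time: 31.77
eef_pos: [0.4908, 0.4361, 0.1999]
tcp_rot: [0.988, 0.155, 0.0, -0.0]
contact_force: [1.7, 0.1, -1.1]
opening: 0.295
```

```bash
python3 -m jog '[{"grip":0.85,"x":0,"y":0,"z":1,"rx":0,"ry":0,"rz":0},{"grip":0.85,"x":0,"y":0,"z":0,"rx":0,"ry":0,"rz":0},{"grip":0.85,"x":0,"y":0,"z":0,"rx":0,"ry":0,"rz":0}]'
```

```text
time: 32.02
eef_pos: [0.4909, 0.4362, 0.1998]
tcp_rot: [0.988, 0.155, 0.0, -0.0]
contact_force: [-1.8, -1.3, 5.0]
opening: 0.3
```

Contact with 5 N at 0.1998. Opening slowly; the tips, at 27 mm, are above the 20 mm walls.

```bash
python3 -m jog '[{"grip":0.68,"x":0,"y":0,"z":0,"rx":0,"ry":0,"rz":0},{"grip":0.64,"x":0,"y":0,"z":0,"rx":0,"ry":0,"rz":0},{"grip":0.58,"x":0,"y":0,"z":0,"rx":0,"ry":0,"rz":0},{"grip":0.5,"x":0,"y":0,"z":0,"rx":0,"ry":0,"rz":0},{"grip":0.45,"x":0,"y":0,"z":0,"rx":0,"ry":0,"rz":0},{"grip":0.45,"x":0,"y":0,"z":-10,"rx":0,"ry":0,"rz":0},{"grip":0.45,"x":0,"y":0,"z":-20,"rx":0,"ry":0,"rz":0},{"grip":0.45,"x":0,"y":0,"z":-30,"rx":0,"ry":0,"rz":0}]'
python3 -m jog '[{"grip":0.45,"x":0,"y":0,"z":-25,"rx":0,"ry":0,"rz":0},{"grip":0.45,"x":0,"y":0,"z":-10,"rx":0,"ry":0,"rz":0},{"grip":0.45,"x":0,"y":0,"z":0,"rx":0,"ry":0,"rz":0}]'|head -2
python3 snap.py 20 scene 385 115 110 80 7
python3 d.py .398 -.2758 .29
```

```text
time: 32.68
eef_pos: [0.4897, 0.4353, 0.2565]
tcp_rot: [0.988, 0.155, -0.003, 0.001]
contact_force: [1.3, -0.3, 0.8]
opening: 0.551
time: 32.93
eef_pos: [0.4917, 0.4367, 0.2984]
t32.98 pos [0.4911 0.4362 0.2957] yaw 0.31 tilt 0.21deg op 0.549 F [ 0.8 -0.   0.9] q6 0.26
turn rz 0.0 then x -306.9 y 649.2 z 5.7
```

View pics/scene20.png

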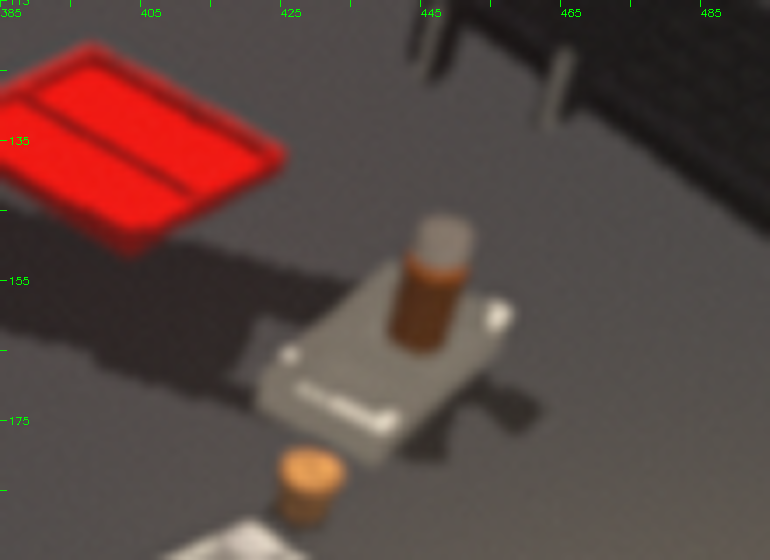

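Vial 1 stands in the + bay. Now vial 2, by way of (0.48, 0).

```bash
python3 -m jog '[{"grip":0.45,"x":-6,"y":18,"z":1,"rx":0,"ry":0,"rz":0},{"grip":0.45,"x":-12,"y":34,"z":1,"rx":0,"ry":0,"rz":0},{"grip":0.45,"x":-12,"y":34,"z":1,"rx":0,"ry":0,"rz":0},{"grip":0.45,"x":-12,"y":34,"z":1,"rx":0,"ry":0,"rz":0},{"grip":0.45,"x":-12,"y":34,"z":1,"rx":0,"ry":0,"rz":0},{"grip":0.45,"x":-12,"y":34,"z":1,"rx":0,"ry":0,"rz":0},{"grip":0.45,"x":-12,"y":34,"z":0,"rx":0,"ry":0,"rz":0},{"grip":0.45,"x":-12,"y":34,"z":0,"rx":0,"ry":0,"rz":0}]'|head -2
python3 -m jog '[{"grip":0.45,"x":-12,"y":34,"z":0,"rx":0,"ry":0,"rz":0},{"grip":0.45,"x":-12,"y":34,"z":0,"rx":0,"ry":0,"rz":0},{"grip":0.45,"x":-12,"y":34,"z":0,"rx":0,"ry":0,"rz":0},{"grip":0.45,"x":-12,"y":34,"z":0,"rx":0,"ry":0,"rz":0},{"grip":0.45,"x":-15,"y":28,"z":0,"rx":0,"ry":0,"rz":0},{"grip":0.45,"x":-18,"y":26,"z":0,"rx":0,"ry":0,"rz":0},{"grip":0.45,"x":-18,"y":26,"z":0,"rx":0,"ry":0,"rz":0},{"grip":0.45,"x":-18,"y":26,"z":0,"rx":0,"ry":0,"rz":0}]'|head -2
python3 -m jog '[{"grip":0.45,"x":-18,"y":26,"z":0,"rx":0,"ry":0,"rz":0},{"grip":0.45,"x":-18,"y":26,"z":0,"rx":0,"ry":0,"rz":0},{"grip":0.45,"x":-18,"y":26,"z":0,"rx":0,"ry":0,"rz":0},{"grip":0.45,"x":-18,"y":26,"z":0,"rx":0,"ry":0,"rz":0},{"grip":0.45,"x":-10,"y":18,"z":0,"rx":0,"ry":0,"rz":0},{"grip":0.45,"x":0,"y":0,"z":0,"rx":0,"ry":0,"rz":0},{"grip":0.45,"x":0,"y":0,"z":0,"rx":0,"ry":0,"rz":0}]'|head -2
python3 d.py .398 -.2758 .195 .31
```

```text
time: 33.65
eef_pos: [0.4822, 0.1631, 0.2853]
time: 34.32
eef_pos: [0.4449, -0.1025, 0.2856]
time: 34.9
eef_pos: [0.4049, -0.243, 0.286]
t34.90 pos [ 0.4049 -0.243   0.286 ] yaw 0.31 tilt 0.23deg op 0.552 F [ 0.6 -0.8  0.1] q6 -1.07
turn rz -0.1 then x -16.6 y 29.1 z 91.0
```

```bash
python3 -m jog '[{"grip":0.45,"x":-10,"y":17,"z":0,"rx":0,"ry":0,"rz":0},{"grip":0.45,"x":-6.5,"y":12,"z":0,"rx":0,"ry":0,"rz":0},{"grip":0.45,"x":0,"y":0,"z":0,"rx":0,"ry":0,"rz":0},{"grip":0.45,"x":0,"y":0,"z":0,"rx":0,"ry":0,"rz":0}]'|head -2
python3 d.py .398 -.2758 .195 .31
python3 snap.py 21 scene 150 150 130 95 6
python3 snap.py 21 top 125 150 130 95 6
python3 - <<'E'
from h import *
c=load("scene",21)
print(w2p(c,[.398,-.2758,.058]),w2p(c,[.398,-.2758,0]))
E
```

```text
time: 35.23
eef_pos: [0.399, -0.2749, 0.2873]
t35.23 pos [ 0.399  -0.2749  0.2873] yaw 0.31 tilt 0.09deg op 0.547 F [ 1.4 -0.2  0.2] q6 -1.12
turn rz 0.1 then x -1.2 y 0.5 z 92.3
[209.06491672 210.51776123] [213.10849586 226.66332952]
```

View pics/scene21.png

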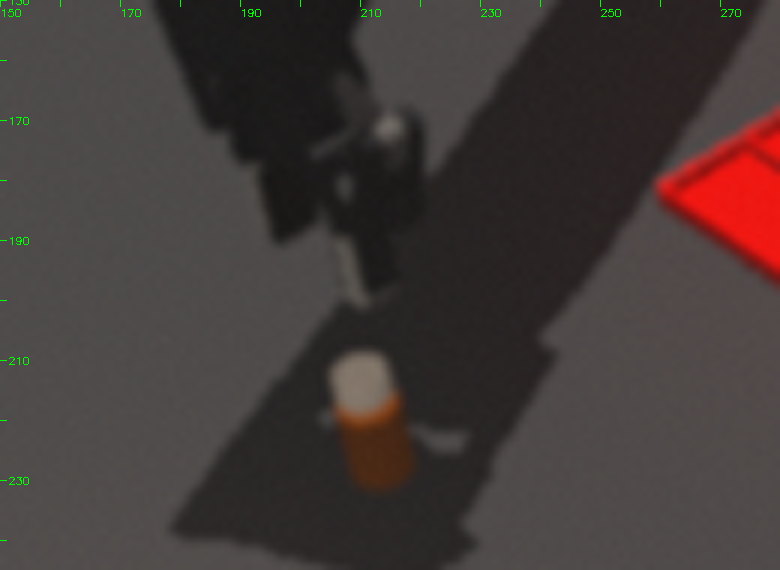

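View pics/top21.png

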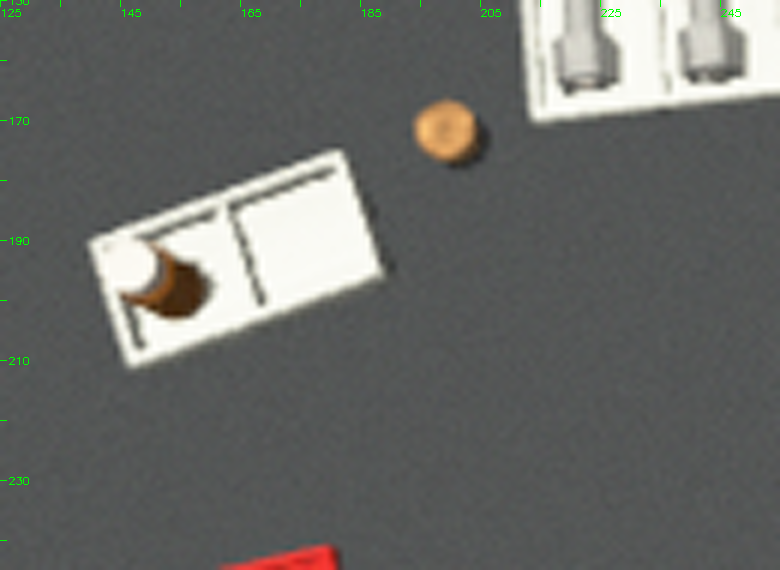

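Vial 1 stands inside the left bay in the top view, its base near (154,198). The vial 2 cap at (208.5,211) matches the prediction, so I descend.

```bash
python3 -m jog '[{"grip":0.45,"x":-1,"y":0.5,"z":15,"rx":0,"ry":0,"rz":0},{"grip":0.45,"x":0,"y":0,"z":25,"rx":0,"ry":0,"rz":0},{"grip":0.45,"x":0,"y":0,"z":20,"rx":0,"ry":0,"rz":0},{"grip":0.45,"x":0,"y":0,"z":15,"rx":0,"ry":0,"rz":0},{"grip":0.45,"x":0,"y":0,"z":12,"rx":0,"ry":0,"rz":0},{"grip":0.45,"x":0,"y":0,"z":4,"rx":0,"ry":0,"rz":0},{"grip":0.45,"x":0,"y":0,"z":0,"rx":0,"ry":0,"rz":0},{"grip":0.45,"x":0,"y":0,"z":0,"rx":0,"ry":0,"rz":0}]' 25
python3 snap.py 22 scene 150 160 130 95 6
python3 d.py .398 -.2758 .195 .31
```

```text
time: 36.0
eef_pos: [0.3985, -0.2758, 0.1972]
tcp_rot: [0.988, 0.156, 0.0, 0.0]
contact_force: [-0.0, -0.1, 0.5]
opening: 0.552
t36.05 pos [ 0.3986 -0.2761  0.1977] yaw 0.31 tilt 0.08deg op 0.550 F [-0.2 -0.3  0.1] q6 -1.13
turn rz 0.1 then x -0.4 y -0.5 z 2.7
```

View pics/scene22.png

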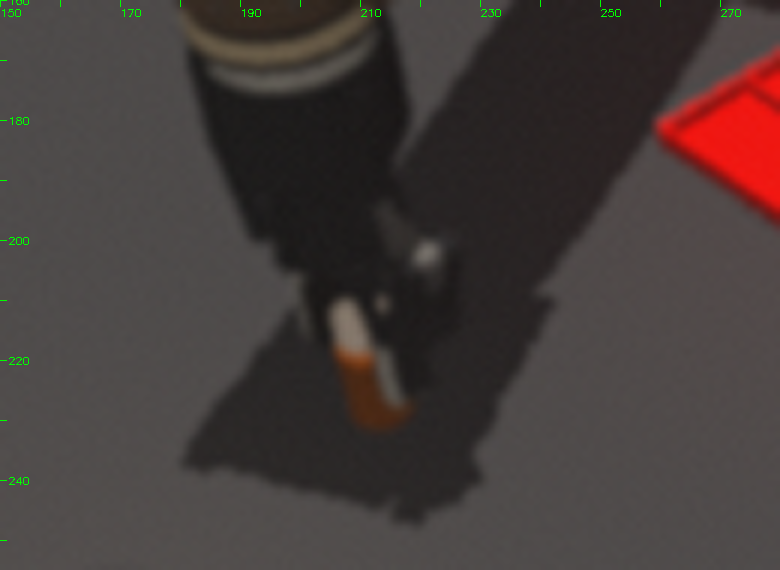

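Vial 2 is between the pads. Gripping and lifting.

```bash
python3 -m jog '[{"grip":0.55,"x":0,"y":0,"z":2,"rx":0,"ry":0,"rz":0},{"grip":0.62,"x":0,"y":0,"z":0,"rx":0,"ry":0,"rz":0},{"grip":0.68,"x":0,"y":0,"z":0,"rx":0,"ry":0,"rz":0},{"grip":0.75,"x":0,"y":0,"z":0,"rx":0,"ry":0,"rz":0},{"grip":0.85,"x":0,"y":0,"z":0,"rx":0,"ry":0,"rz":0},{"grip":0.85,"x":0,"y":0,"z":0,"rx":0,"ry":0,"rz":0},{"grip":0.85,"x":0,"y":0,"z":0,"rx":0,"ry":0,"rz":0}]' 30
python3 -m jog '[{"grip":0.85,"x":0,"y":0,"z":-5,"rx":0,"ry":0,"rz":0},{"grip":0.85,"x":0,"y":0,"z":-12,"rx":0,"ry":0,"rz":0},{"grip":0.85,"x":0,"y":0,"z":-20,"rx":0,"ry":0,"rz":0},{"grip":0.85,"x":0,"y":0,"z":-30,"rx":0,"ry":0,"rz":0},{"grip":0.85,"x":0,"y":0,"z":-25,"rx":0,"ry":0,"rz":0},{"grip":0.85,"x":0,"y":0,"z":-10,"rx":0,"ry":0,"rz":0},{"grip":0.85,"x":0,"y":0,"z":0,"rx":0,"ry":0,"rz":0}]' 35
python3 snap.py 23 scene 150 120 130 95 6
python3 d.py .5068 .3843 .29 .31
```

```text
time: 36.63
eef_pos: [0.3984, -0.2764, 0.1955]
tcp_rot: [0.988, 0.155, 0.0, 0.0]
contact_force: [0.3, -0.1, 5.6]
opening: 0.299
time: 37.22
eef_pos: [0.3987, -0.2767, 0.2995]
tcp_rot: [0.988, 0.155, 0.002, 0.002]
contact_force: [0.6, -0.3, 0.2]
opening: 0.295
t37.27 pos [ 0.3982 -0.2762  0.2974] yaw 0.31 tilt 0.12deg op 0.302 F [ 0.1 -0.4 -1.1] q6 -1.13
turn rz 0.1 then x 305.0 y -595.9 z 7.4
```

View pics/scene23.png

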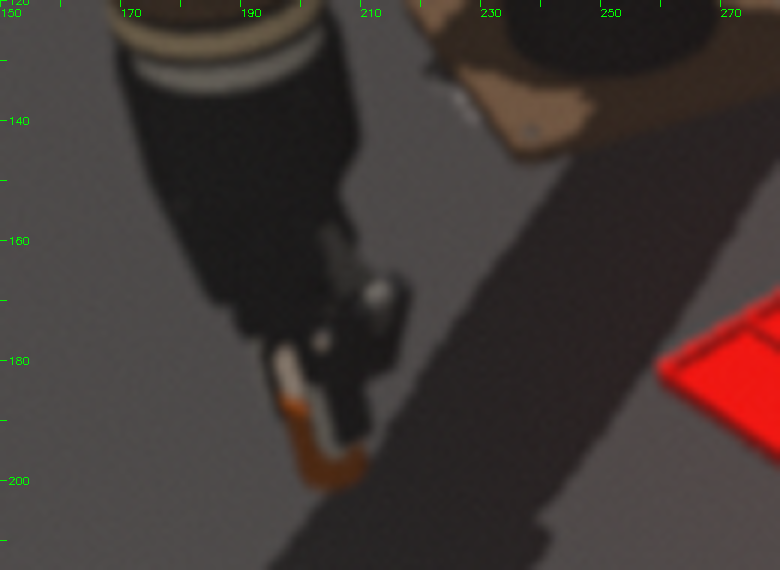

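Vial 2 is held. Carrying it to the − bay at (0.507, 0.384) by way of (0.49, 0).

```bash
python3 -m jog '[{"grip":0.85,"x":10,"y":-13,"z":0,"rx":0,"ry":0,"rz":0},{"grip":0.85,"x":18,"y":-25,"z":0,"rx":0,"ry":0,"rz":0},{"grip":0.85,"x":18,"y":-25,"z":0,"rx":0,"ry":0,"rz":0},{"grip":0.85,"x":18,"y":-25,"z":0,"rx":0,"ry":0,"rz":0},{"grip":0.85,"x":18,"y":-25,"z":0,"rx":0,"ry":0,"rz":0},{"grip":0.85,"x":18,"y":-25,"z":0,"rx":0,"ry":0,"rz":0},{"grip":0.85,"x":18,"y":-25,"z":0,"rx":0,"ry":0,"rz":0},{"grip":0.85,"x":18,"y":-25,"z":0,"rx":0,"ry":0,"rz":0}]'|head -2
python3 -m jog '[{"grip":0.85,"x":18,"y":-25,"z":0,"rx":0,"ry":0,"rz":0},{"grip":0.85,"x":18,"y":-25,"z":0,"rx":0,"ry":0,"rz":0},{"grip":0.85,"x":11,"y":-30,"z":0,"rx":0,"ry":0,"rz":0},{"grip":0.85,"x":11,"y":-30,"z":0,"rx":0,"ry":0,"rz":0},{"grip":0.85,"x":11,"y":-30,"z":0,"rx":0,"ry":0,"rz":0},{"grip":0.85,"x":11,"y":-30,"z":0,"rx":0,"ry":0,"rz":0},{"grip":0.85,"x":11,"y":-30,"z":0,"rx":0,"ry":0,"rz":0},{"grip":0.85,"x":11,"y":-30,"z":0,"rx":0,"ry":0,"rz":0}]'|head -2
python3 -m jog '[{"grip":0.85,"x":11,"y":-30,"z":0,"rx":0,"ry":0,"rz":0},{"grip":0.85,"x":11,"y":-30,"z":0,"rx":0,"ry":0,"rz":0},{"grip":0.85,"x":11,"y":-30,"z":0,"rx":0,"ry":0,"rz":0},{"grip":0.85,"x":11,"y":-30,"z":0,"rx":0,"ry":0,"rz":0},{"grip":0.85,"x":11,"y":-25,"z":0,"rx":0,"ry":0,"rz":0},{"grip":0.85,"x":6,"y":-15,"z":0,"rx":0,"ry":0,"rz":0},{"grip":0.85,"x":0,"y":0,"z":0,"rx":0,"ry":0,"rz":0},{"grip":0.85,"x":0,"y":0,"z":0,"rx":0,"ry":0,"rz":0}]'|head -2
python3 d.py .5068 .3843 .233 .31
```

```text
time: 37.93
eef_pos: [0.4692, -0.0538, 0.2941]
time: 38.6
eef_pos: [0.4954, 0.1961, 0.2938]
time: 39.27
eef_pos: [0.5047, 0.3659, 0.2938]
t39.27 pos [0.5047 0.3659 0.2938] yaw 0.31 tilt 0.29deg op 0.298 F [-0.1 -0.2 -0.6] q6 0.15
turn rz 0.2 then x 7.6 y -16.9 z 60.8
```

```bash
python3 -m jog '[{"grip":0.85,"x":5,"y":-10,"z":0,"rx":0,"ry":0,"rz":0},{"grip":0.85,"x":2.5,"y":-7,"z":10,"rx":0,"ry":0,"rz":0},{"grip":0.85,"x":0,"y":0,"z":22,"rx":0,"ry":0,"rz":0},{"grip":0.85,"x":0,"y":0,"z":18,"rx":0,"ry":0,"rz":0},{"grip":0.85,"x":0,"y":0,"z":9,"rx":0,"ry":0,"rz":0},{"grip":0.85,"x":0,"y":0,"z":0,"rx":0,"ry":0,"rz":0},{"grip":0.85,"x":0,"y":0,"z":0,"rx":0,"ry":0,"rz":0}]'|head -2
python3 d.py .5068 .3843 .2 .31
python3 snap.py 24 scene 385 115 110 80 7
python3 - <<'E'
from h import *
c=load("scene",24)
print("bottom ctr",w2p(c,[.5068,.3843,.037]))
E
```

```text
time: 39.85
eef_pos: [0.5074, 0.3838, 0.237]
t39.85 pos [0.5074 0.3838 0.237 ] yaw 0.31 tilt 0.09deg op 0.297 F [ 0.6 -0.4 -0.6] q6 0.18
turn rz 0.1 then x -0.5 y -0.6 z 37.0
bottom ctr [437.31234801 161.73760749]
```

View pics/scene24.png

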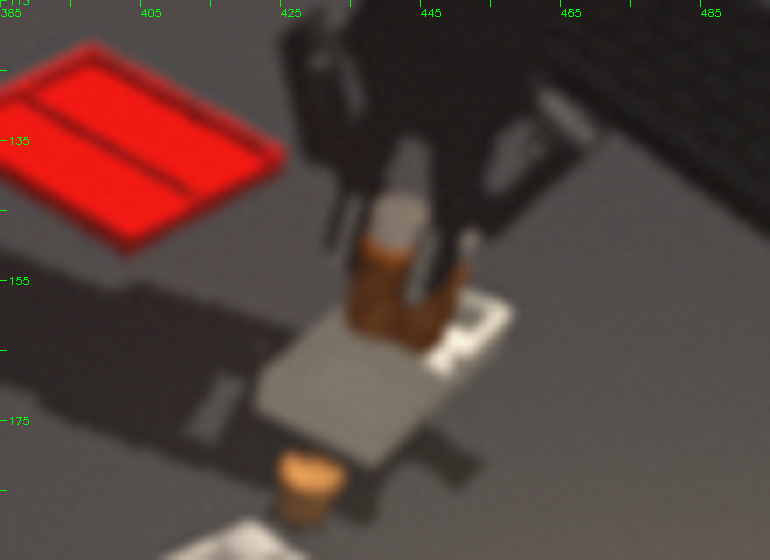

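The held vial's underside is near (438.5,162), as expected. Vial 1 behind it is untouched. Lowering.

```bash
python3 -m jog '[{"grip":0.85,"x":-0.5,"y":0,"z":10,"rx":0,"ry":0,"rz":0},{"grip":0.85,"x":0,"y":0,"z":13,"rx":0,"ry":0,"rz":0},{"grip":0.85,"x":0,"y":0,"z":8,"rx":0,"ry":0,"rz":0},{"grip":0.85,"x":0,"y":0,"z":3,"rx":0,"ry":0,"rz":0},{"grip":0.85,"x":0,"y":0,"z":0,"rx":0,"ry":0,"rz":0},{"grip":0.85,"x":0,"y":0,"z":0,"rx":0,"ry":0,"rz":0}]'
python3 d.py .5068 .3843 .2 .31
```

```text
time: 40.4
eef_pos: [0.5069, 0.384, 0.2034]
tcp_rot: [0.988, 0.155, -0.0, 0.0]
contact_force: [-0.2, 0.0, 0.4]
opening: 0.295
t40.40 pos [0.5069 0.384  0.2034] yaw 0.31 tilt 0.04deg op 0.295 F [-0.2  0.   0.4] q6 0.18
turn rz 0.1 then x 0.0 y -0.3 z 3.4
```

```bash
python3 -m jog '[{"grip":0.85,"x":0,"y":0,"z":2.5,"rx":0,"ry":0,"rz":0},{"grip":0.85,"x":0,"y":0,"z":1,"rx":0,"ry":0,"rz":0},{"grip":0.85,"x":0,"y":0,"z":0,"rx":0,"ry":0,"rz":0},{"grip":0.85,"x":0,"y":0,"z":0,"rx":0,"ry":0,"rz":0}]'
python3 -m jog '[{"grip":0.85,"x":0,"y":0,"z":1,"rx":0,"ry":0,"rz":0},{"grip":0.85,"x":0,"y":0,"z":0,"rx":0,"ry":0,"rz":0},{"grip":0.85,"x":0,"y":0,"z":0,"rx":0,"ry":0,"rz":0}]'
```

```text
time: 40.73
eef_pos: [0.507, 0.3841, 0.2005]
tcp_rot: [0.988, 0.155, 0.0, -0.0]
contact_force: [-0.0, -0.3, -0.4]
opening: 0.299
time: 40.98
eef_pos: [0.5072, 0.3841, 0.1997]
tcp_rot: [0.988, 0.155, 0.0, -0.0]
contact_force: [1.0, 0.3, 0.5]
opening: 0.297
```

```bash
python3 -m jog '[{"grip":0.85,"x":0,"y":0,"z":1,"rx":0,"ry":0,"rz":0},{"grip":0.85,"x":0,"y":0,"z":0,"rx":0,"ry":0,"rz":0},{"grip":0.85,"x":0,"y":0,"z":0,"rx":0,"ry":0,"rz":0}]'
```

```text
time: 41.23
eef_pos: [0.5073, 0.3842, 0.1995]
tcp_rot: [0.988, 0.155, 0.0, -0.0]
contact_force: [-1.4, -1.2, 5.8]
opening: 0.3
```

```bash
python3 -m jog '[{"grip":0.68,"x":0,"y":0,"z":0,"rx":0,"ry":0,"rz":0},{"grip":0.64,"x":0,"y":0,"z":0,"rx":0,"ry":0,"rz":0},{"grip":0.58,"x":0,"y":0,"z":0,"rx":0,"ry":0,"rz":0},{"grip":0.5,"x":0,"y":0,"z":0,"rx":0,"ry":0,"rz":0},{"grip":0.45,"x":0,"y":0,"z":0,"rx":0,"ry":0,"rz":0},{"grip":0.45,"x":0,"y":0,"z":-10,"rx":0,"ry":0,"rz":0},{"grip":0.45,"x":0,"y":0,"z":-20,"rx":0,"ry":0,"rz":0},{"grip":0.45,"x":0,"y":0,"z":-30,"rx":0,"ry":0,"rz":0}]'|head -2
python3 -m jog '[{"grip":0.45,"x":0,"y":0,"z":-30,"rx":0,"ry":0,"rz":0},{"grip":0.45,"x":0,"y":0,"z":-25,"rx":0,"ry":0,"rz":0},{"grip":0.45,"x":-10,"y":20,"z":0,"rx":0,"ry":0,"rz":0},{"grip":0.45,"x":-12,"y":32,"z":0,"rx":0,"ry":0,"rz":0},{"grip":0.45,"x":-12,"y":32,"z":0,"rx":0,"ry":0,"rz":0},{"grip":0.45,"x":-12,"y":32,"z":0,"rx":0,"ry":0,"rz":0},{"grip":0.45,"x":-12,"y":32,"z":0,"rx":0,"ry":0,"rz":0},{"grip":0.45,"x":-12,"y":32,"z":0,"rx":0,"ry":0,"rz":0}]'|head -2
python3 -m jog '[{"grip":0.45,"x":-12,"y":32,"z":0,"rx":0,"ry":0,"rz":0},{"grip":0.45,"x":-12,"y":32,"z":0,"rx":0,"ry":0,"rz":0},{"grip":0.45,"x":-12,"y":32,"z":0,"rx":0,"ry":0,"rz":0},{"grip":0.45,"x":-12,"y":32,"z":0,"rx":0,"ry":0,"rz":0},{"grip":0.45,"x":-10,"y":20,"z":0,"rx":0,"ry":0,"rz":0},{"grip":0.45,"x":0,"y":0,"z":0,"rx":0,"ry":0,"rz":0},{"grip":0.45,"x":0,"y":0,"z":0,"rx":0,"ry":0,"rz":0}]'|head -2
python3 snap.py 25 scene 140 110 340 190 2 top 130 90 380 150 2
```

```text
time: 41.9
eef_pos: [0.5059, 0.3833, 0.2561]
time: 42.57
eef_pos: [0.4951, 0.1899, 0.3142]
time: 43.15
eef_pos: [0.4856, 0.0316, 0.314]
```

View pics/scene25.png

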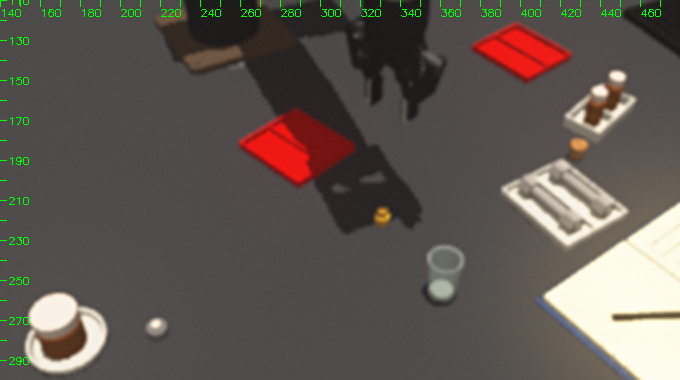

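View pics/top25.png

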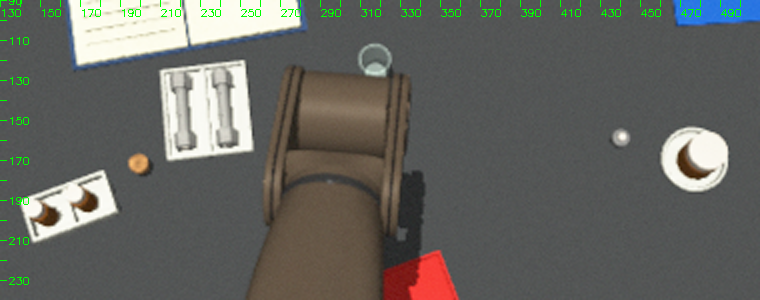

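All five look placed. Checking numerically with model overlays in both cameras.

Run:
```python
from fit import *
T=load("top",25);Sc=load("scene",25)
def circ(c,im,ctr,r,z,off,s,col):
    t=np.linspace(0,2*np.pi,60)
    q=np.array([w2p(c,[ctr[0]+r*np.cos(a),ctr[1]+r*np.sin(a),z]) for a in t])
    q=((q-off+.5)*s-.5);cv2.polylines(im,[np.round(q).astype(int)],True,col,1)
def poly(c,im,P,off,s,col):
    q=np.array([w2p(c,p) for p in P]);q=((q-off+.5)*s-.5);cv2.polylines(im,[np.round(q).astype(int)],True,col,1)
def loc(p,yaw,L): 
    return [(p[0]+x*np.cos(yaw)-y*np.sin(yaw),p[1]+x*np.sin(yaw)+y*np.cos(yaw),z) for x,y,z in L]
rows=[]
for c,rois in[(T,[(135,165,65,55),(440,130,65,55)]),(Sc,[(410,130,65,55),(145,245,65,55)])]:
    line=[]
    for k,(u,v,w,h) in enumerate(rois):
        s=6;im=cv2.resize(np.ascontiguousarray(c["frame"][v:v+h,u:u+w,::-1]),None,fx=s,fy=s,interpolation=cv2.INTER_CUBIC);off=np.array([u,v])
        if k==0:
            tr=(.4986,.410);yw=.31
            poly(c,im,loc(tr,yw,[(a*.029,b*.056,.02) for a,b in((-1,-1),(1,-1),(1,1),(-1,1))]),off,s,(255,0,0))
            for p in[(.4908,.4362),(.507,.384)]:
                circ(c,im,p,.0135,.004,off,s,(0,255,0));circ(c,im,p,.0115,.062,off,s,(0,0,255))
        else:
            circ(c,im,(.5144,-.407),.043,.012,off,s,(255,0,0))
            circ(c,im,(.5147,-.406),.025,.004,off,s,(0,255,0));circ(c,im,(.5147,-.406),.0245,.059,off,s,(0,0,255))
        line.append(im)
    rows.append(np.hstack(line))
o=np.vstack(rows);o=cv2.resize(o,(int(600/o.shape[0]*o.shape[1]),600));cv2.imwrite("pics/ov1.png",o);print(o.shape)
# columns, both
for nm,p0 in[("colB",(.619,.2565,.062)),("colA",(.6225,.202,.062))]:
    for k,c in(("top",T),("scene",Sc)):
        a=w2p(c,[p0[0],p0[1],.016]);H=[h+np.array([0,0,.004]) for h in hexcol()]
        r=(int(a[0]-12),int(a[1]-26),24,52) if k=="top" else (int(a[0]-26),int(a[1]-24),52,48)
        print(nm,k,"target px",a)
```

```text
(600, 709, 3)
colB top target px [221.13242242 144.89692624]
colB scene target px [429.26600591 203.72875477]
colA top target px [241.82591176 142.39206253]
colA scene target px [414.65796123 211.44302097]
```

View pics/ov1.png

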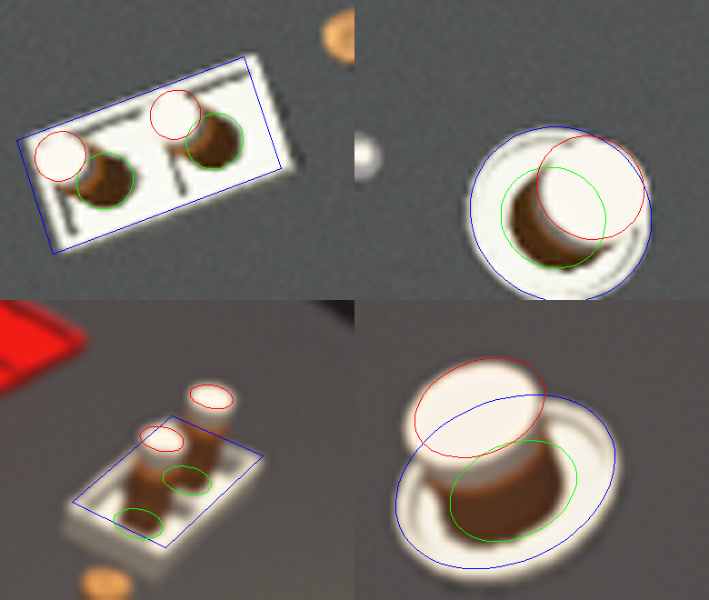

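Run:
```python
from h import *
a=load("scene",0)["frame"];b=load("scene",25)["frame"]
d=np.abs(a[228:268,345:380].astype(int)-b[228:268,345:380]).max(2)
print("beaker diff mean %.1f, px>40: %d"%(d.mean(),(d>40).sum()))
from plant import get_state,sign_off
s=get_state();print(s["time"],s["eef_pos"],s["contact_force"],s["opening"])
print(sign_off())
```

```text
beaker diff mean 1.5, px>40: 0
43.25 [0.48574593 0.03294628 0.31378685] [0.68768372 0.41834802 0.44733313] 0.5507670471022472
the job is handed in; nothing more can be done
None
```

All five pieces are in place and I handed the job in at about 43 s; `sign_off` reports no verdict. The vials stand one in each square bay, the columns lie one in each long bay of the white tray, and the jar stands in the dish. Each was lowered to contact before I opened the gripper.

**Last checks, from both cameras:**
- **Vials:** upright, within about 4 mm of their bay middles. The two cameras place the vial tray about 5 mm apart, but either reading is within the 14 mm allowed.
- **Columns:** flat in their bays, within about 3 mm of the target along the bay (12 mm allowed).
- **Jar:** about 5 mm off the dish's middle, in the overlays (16 mm allowed).
- **Beaker:** its picture is unchanged from the start, so it has not moved.
- **Arm:** clear of everything, with the contact force reading about zero.

**One correction:** my first grip on a column was too high on the tube, so I opened, went 6 mm lower and regripped before lifting. Nothing was dropped.

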